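Load the analyser's rack tray and lock it home

TASK

Load the analyser: swing the yellow guard arm clear of the loading bay, loosen the red clamp knob, and draw the blue tray out to its loading stop. Set every sample rack from the bench upright and flat in the tray, one to a lane and lengthwise in it, then slide the loaded tray fully home, tighten the clamp knob fully, and swing the guard arm all the way back across the bay. Leave the other things on the bench where they stand.

Things in the scene. Friction and masses are not known exactly. Their poses are not given: they have to be found in the camera images.
- guard (a joint): Yellow-and-black guard arm of the rack loader: level bar 26 mm wide, 96 to 112 mm above the bench, turning about the steel column behind the loading bay. 0 = straight across the bay (stop); grows as it swings off the bay, away from the tray's home, anticlockwise from above; stop at 1.4 rad. The bay is clear from about 1.1 rad. Stays where it is left; 1 to 2 N at the grip moves it.
- guard_hinge (a point): Point on the guard arm's upright hinge axis, 94 mm above the bench. Its x axis points from the grip to the hinge (the arm runs 215 mm along its -x), z up.
- guard_grip (a point): Black upright round grip at the guard arm's free end, 22 mm in diameter, from 111 to 166 mm above the bench, 200 mm from the hinge axis; this point is on its axis, 146 mm above the bench, 20 mm below its top.
- clamp (a joint): Red bar knob of the tray clamp, on a grey bracket at the loader's robot side. 0 = fully loose (stop), 1.4 rad = fully tight (stop); tightens clockwise from above, loosens anticlockwise. From about 0.5 rad on a pin presses on the tray's steel flange, wherever the tray stands; near 1.4 it holds against 45 N. About 0.3 N m turns it, and it stays where it is left.
- clamp_grip (a point): On the clamp knob's upright axis, 81 mm above the bench, where to grip it. The grip is a bar 60 mm long (this point's x axis), 16 mm thick (y axis), from 60 to 96 mm above the bench, over a disc 48 mm across.
- tray (a joint): Blue tray on the loader's slide. 0 = home under the black reader bridge (stop), grows as it is drawn out towards the loading bay; 0.16 m = loading stop. With the clamp loose it needs about 2 to 5 N and stays where it is left. A black bridge 50 mm wide, underside 92 mm and top 108 mm above the bench, stands over the home place, too low to load there.
- tray_floor (a point): Centre of the tray's floor, 27 mm above the bench. x axis along the lanes (away from the robot), y axis across them and towards home; drawing the tray out moves it along -y. Three equal open-topped lanes side by side at y = -68, 0 and +68 mm; each is 62 mm wide and 130 mm long inside, with walls 14 mm high and 6 mm thick.
- tray_tab (a point): Yellow upright tab, the tray's handle, at its loading-bay end: 40 mm along the lanes (x), 14 mm thick along the slide (y), from 23 to 87 mm above the bench; this point is on it 75 mm above the bench. It lies 150 mm along -y and 30 mm along -x from the tray floor's centre.
- rack_a: Sample rack: white block 90 mm long (x), 40 mm wide (y), 42 mm high, 220 g, with a row of four blue vial caps 12 mm high on top (54 mm in all). Origin at the centre of its underside, z up. Two or three of the three racks are present.
- rack_b: Sample rack: white block 90 mm long (x), 40 mm wide (y), 42 mm high, 220 g, with a row of four green vial caps 12 mm high on top (54 mm in all). Origin at the centre of its underside, z up. Two or three of the three racks are present.
- rack_c: Sample rack: white block 90 mm long (x), 40 mm wide (y), 42 mm high, 220 g, with a row of four orange vial caps 12 mm high on top (54 mm in all). Origin at the centre of its underside, z up. Two or three of the three racks are present.
- reagent: Bystander: white reagent bottle 60 mm across, 130 mm high; origin under its centre.
- tape_roll: Bystander: green tape roll lying flat, 70 mm across, 22 mm high; origin under its centre.
- beaker: Bystander: glass beaker 64 mm across, 75 mm high; origin under its centre.
- tub: Bystander: clear tub with blue lid, 128 x 108 x 67 mm; origin under its centre.
- tip_carton: Bystander: cardboard carton 90 x 120 x 60 mm; origin under its centre.
- jar: Bystander: amber jar with yellow lid, 56 mm across, 70 mm high; origin under its centre.
Not all that is in view belongs to the job. Leave any purple look-alike of the rack_a alone.

How it is judged:
By the outcome, as a careful person would: the job done as asked, in the order asked, and still so for the second after the job is handed in, with the robot touching nothing.
Of rack_a, rack_b, rack_c only 2 to 3 are there at a start; the rules pass over those that are not, and their reading is None.
At some moment in a run one of rack_a, rack_b, rack_c may be knocked a few centimetres aside while the robot is not near it.
It also fails if it takes over 210 s, if anything falls off the work surface, if the arm or the gripper's body presses on something with over 40 N, if the wrist force passes 120 N, or if a joint passes its speed limit or range.

ROBOT

A 6-joint arm with a two-finger parallel gripper is mounted at the origin on the work surface. World frame = base frame: x ahead of the robot, y to its left, z up, the work surface at z = 0. Lengths are in m, angles in rad, forces in N, time in s.
With the tool pointing down it reaches from about 0.35 to 0.775 m from the base axis. Payload 7.3 kg.
Tool frame: the origin (TCP) lies between the finger pads; the fingertips stand robot.tcp_to_tips ahead of it and the grasp point (between the pads) lies 2 mm behind it (robot.tcp_to_tips is the distance from the TCP to the fingertips, in m); y points along the fingers, x is the direction in which the jaws open and shut, and the axes are right-handed (so a half turn about y gives the same grasp; the last joint's range is limited). The gripper opens to 92 mm and grips with 3 to 60 N. Pads are 19 mm wide; open, the fingers measure 130 mm over their backs; the gripper's body (75 mm by 190 mm) begins 47 mm behind the grasp point.
Start: joints at [1.064, 0.342, 1.524, -0, 1.275, -0.146], TCP at [0.185, 0.491, 0.244] pointing down, gripper open.
Joint ranges: [-2.53, 2.53], [-0.77, 2.02], [0.04, 2.7], [-1, 4.14], [0.28, 2.66], [-3.11, 3.11]. Speed limits (rad/s): [2.57, 2.57, 3.14, 3.14, 3.14, 3.14].

INTERFACE

Orientations are given as [roll, pitch, yaw] about the fixed x, y, z axes, in that order (R = Rz(yaw) Ry(pitch) Rx(roll)).
In Python, from cell import status, read_camera, get_calibration, robot gives the robot as it stands.
- The arm moves only by the shell command python3 -m creep 'ROWS' [FORCE]. ROWS is JSON, a list of rows, each an object of numbers: "dx", "dy", "dz": the shift along the tool's x, y, z in m; "rx", "ry", "rz": the turn, a rotation vector about the tool's x, y, z in rad; "gripper": the opening, from 0 (shut) to 1 (fully open). A call has 1 to 20 rows; each row is the pose to reach, as a shift and turn from the pose commanded when the call began, along the tool's axes at that moment; what a row does not reach only later rows make up. A row lasts 1/8 s, in which the tool goes at most 62.5 mm and 10.7 degrees, less where a joint would pass 70% of its speed; a pose out of reach is approached as far as the arm can. A call with a gripper value outside its range is refused whole. The fingers move at their own pace and stop on an object; FORCE is the grip in N (left out, the last holds). Time passes only in rows, so rows that repeat a pose let the fingers close. It gives the time, the measured TCP pose, the force and the opening at its end, in the units of the state.
- status.observe(): the state, without advancing time (a new reading comes with each control period).
- read_camera(name): name is "scene" or "side" or "wrist"; returns (picture, depth): 384x512x3 uint8, red, green, blue; 384x512 float32, m along the optical axis (not along the pixel's ray), 0 where there is no reading.
- get_calibration(name): a dict with "fx", "fy", "cx", "cy" (pixels), "xyz" and "rotation" of the camera in the world; the wrist camera has in their place "mount" (4x4, takes a point from camera to tool coordinates, whose origin is the TCP and whose axes are the tool frame's). Camera axes: x right, y down, z forward; pixel columns grow to the right and rows downward; lengths in m; the calibration is good to about 2 mm. A picture is of the moment at which its call begins: read the wrist's pose just before it. get_calibration takes no time and is no camera call.
- robot.hand_in(): hands the job in, once; it reports no verdict.
The state is a dict: "time": time; "qpos": joint angles; "qvel": joint speeds; "joint_efforts": joint torques, N m; "tool_pos": TCP position; "tool_rot": TCP orientation; "contact_force": force on the tool from outside, world axes, zero at the start; "torque": the same for the moment, N m; "opening": finger opening in m.
Only numpy, scipy, OpenCV 4.12 (cv2) and the standard library are available. Lean on these libraries where they do the work, as an engineer would, in place of code of your own. Each camera call takes 0.05 s, during which the arm holds its last target.

## Working session

There is one attempt and no reset: what is moved stays moved. The work goes in short steps, Python scripts to look and compute and a shell command to move; the robot and the scene stay as the last step left them, time stands still between calls to the robot, and variables do not carry over. Pictures are saved under pics/ and viewed, and the job is handed in when it is done.

```bash
ls; mkdir -p pics
cat > h.py <<'E'
import numpy as np, cv2
from cell import status, read_camera, get_calibration, robot
from scipy.spatial.transform import Rotation as R
def st():
    s=status.observe(); print('t',round(s['time'],2),'pos',np.round(s['tool_pos'],4),'rot',np.round(s['tool_rot'],3),'F',np.round(s['contact_force'],1),'open',round(s['opening'],4),'q',np.round(s['qpos'],2)); return s
def cam(name):
    s=status.observe(); im,d=read_camera(name); c=get_calibration(name)
    if 'mount' in c:
        T=np.eye(4);T[:3,:3]=R.from_euler('xyz',s['tool_rot']).as_matrix();T[:3,3]=s['tool_pos'];T=T@np.array(c['mount'])
    else:
        T=np.eye(4);r=np.array(c['rotation']);T[:3,:3]=r if r.shape==(3,3) else R.from_euler('xyz',r).as_matrix();T[:3,3]=c['xyz']
    np.savez(f'{name}.npz',im=im,d=d,T=T,k=[c['fx'],c['fy'],c['cx'],c['cy']])
    return im,d
def load(name):
    z=np.load(f'{name}.npz'); return z['im'],z['d'],z['T'],z['k']
def cloud(name):
    im,d,T,k=load(name); v,u=np.mgrid[:d.shape[0],:d.shape[1]]
    P=np.stack([(u-k[2])/k[0]*d,(v-k[3])/k[1]*d,d],-1)
    W=P@T[:3,:3].T+T[:3,3]; W[d<=0]=np.nan; return im,W
def save(im,fn,crop=None,s=1):
    if crop: x0,y0,x1,y1=crop; im=im[y0:y1,x0:x1]
    im=cv2.resize(im,None,fx=s,fy=s,interpolation=cv2.INTER_CUBIC); cv2.imwrite('pics/'+fn,im[...,::-1])
E
python3 - <<'E'
from h import *
s=st(); print(robot.tcp_to_tips)
for n in ['scene','side','wrist']:
    im,d=cam(n); save(im,f'{n}0.png',s=1.5); c=get_calibration(n); print(n,c)
E
```

```text
pics
t 0.0 pos [0.1851 0.4909 0.243 ] rot [-1.571  0.002  1.21 ] F [-0.1 -0.4  0.2] open 0.0917 q [ 1.06  0.34  1.53 -0.    1.28 -0.15]
0.017
scene {'fx': 438.9217332661397, 'fy': 438.9217332661397, 'cx': 249.26940865829044, 'cy': 193.74878701276157, 'xyz': array([ 1.50200017, -0.54675849,  0.81842153]), 'rotation': array([-2.14979127,  0.02040515,  1.10069439])}
side {'fx': 408.0059788590631, 'fy': 408.0059788590631, 'cx': 257.8488675563867, 'cy': 191.60018108669692, 'xyz': array([ 0.26869015, -1.07102041,  1.14218385]), 'rotation': array([-2.36148121, -0.01257186, -0.22015272])}
wrist {'fx': 315.12095509185735, 'fy': 315.12095509185735, 'cx': 256.0039612638176, 'cy': 191.51367802460751, 'mount': array([[ 9.99999852e-01, -1.69109108e-04, -5.17574482e-04,
        -5.66653073e-04],
       [ 4.59830468e-04, -2.46791611e-01,  9.69068465e-01,
        -1.40969040e-01],
       [-2.91611344e-04, -9.69068559e-01, -2.46791497e-01,
         6.67075298e-02],
       [ 0.00000000e+00,  0.00000000e+00,  0.00000000e+00,
         1.00000000e+00]])}
```

View pictures.

View pics/scene0.png

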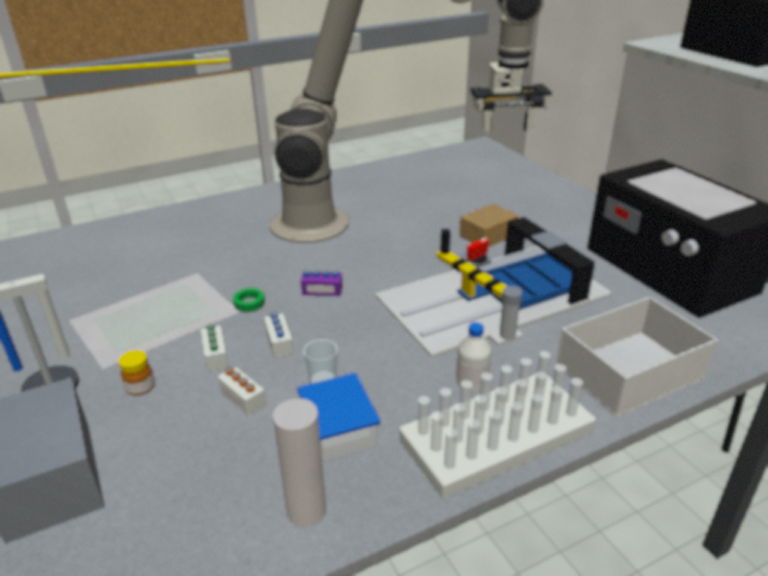

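View pics/side0.png

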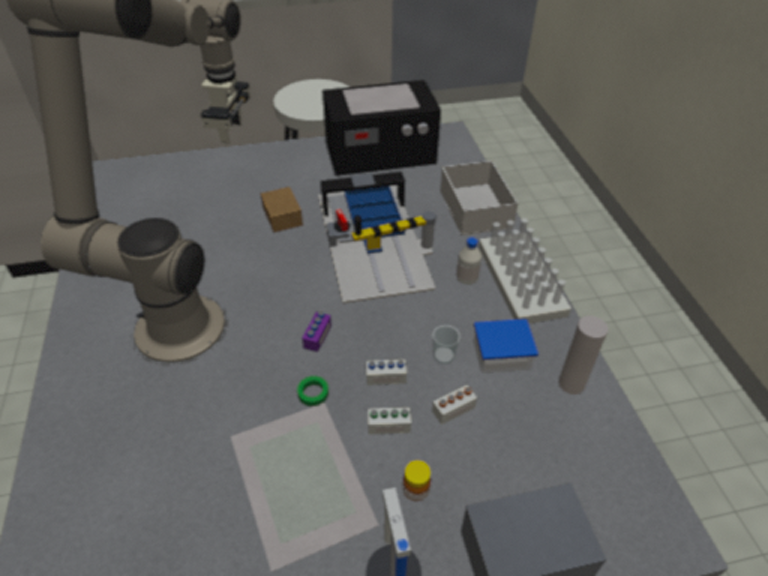

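View pics/wrist0.png

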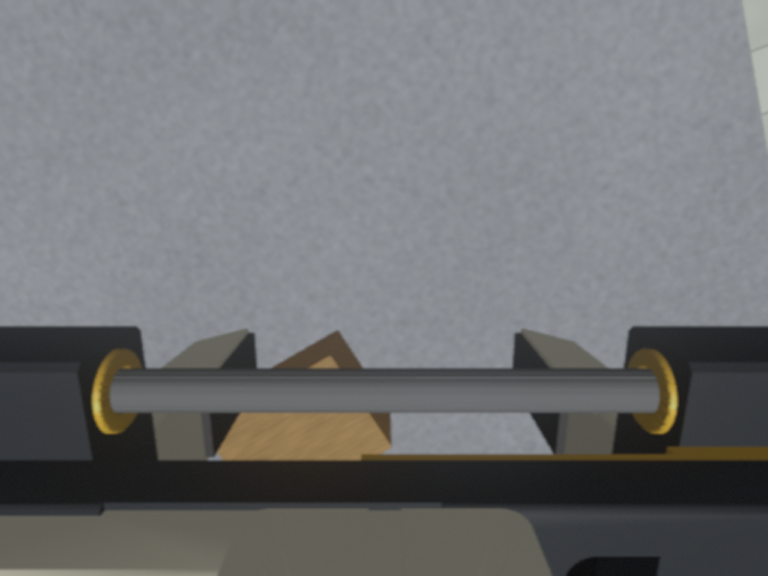

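Run:
```python
from h import *
im,_,_,_=load('scene'); save(im,'s1.png',(245,125,415,240),4.5); 
im,_,_,_=load('side'); save(im,'d1.png',(195,105,315,205),6)
save(im,'d2.png',(190,195,340,335),4)
```

```text
(no output)
```

View pics/s1.png

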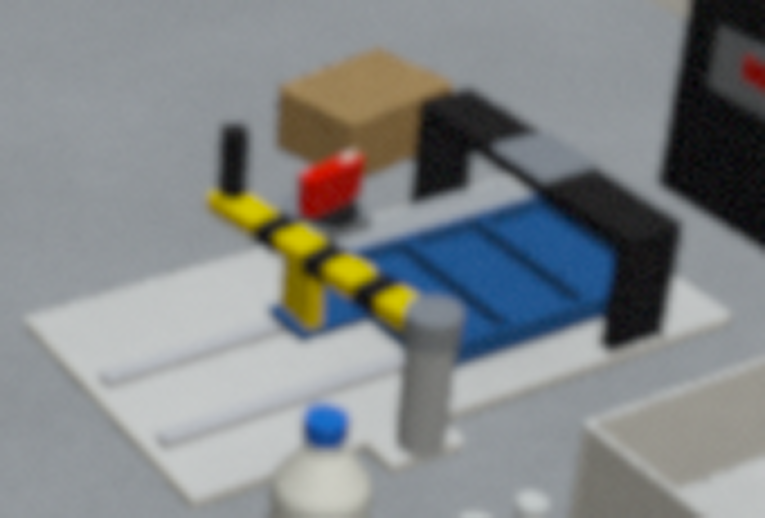

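View pics/d1.png

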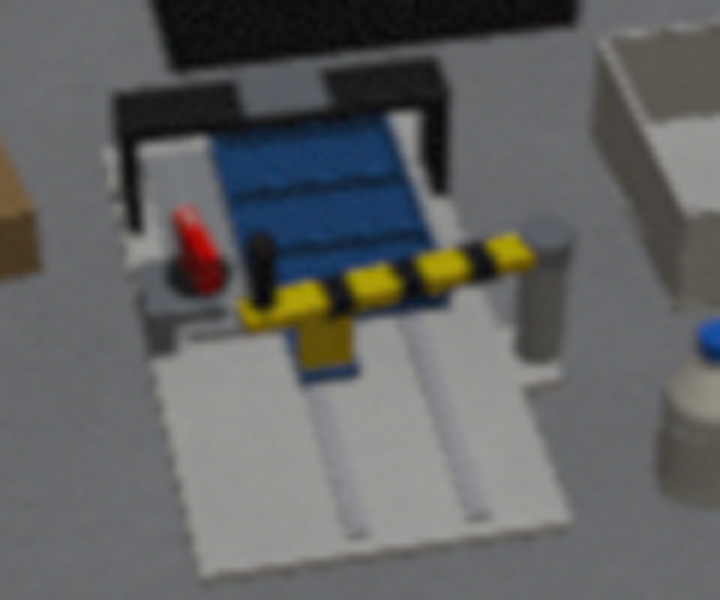

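View pics/d2.png

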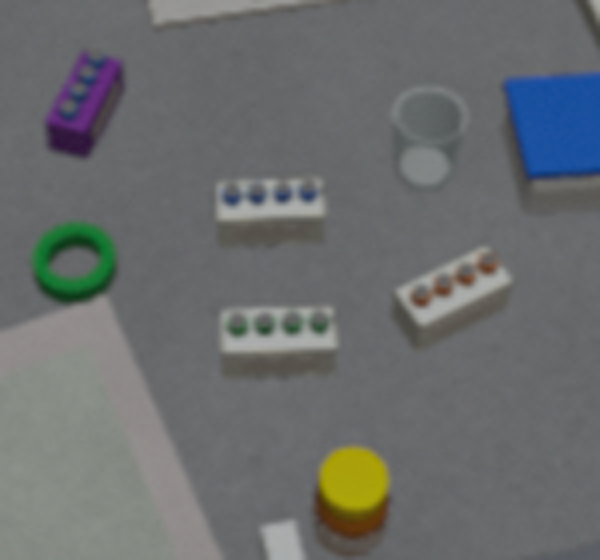

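```bash
cat > meas.py <<'E'
from h import *
def col(name,box,lo,hi,zr=None):
    im,W=cloud(name); hsv=cv2.cvtColor(im,cv2.COLOR_RGB2HSV)
    m=cv2.inRange(hsv,np.array(lo),np.array(hi))>0
    b=np.zeros_like(m); b[box[1]:box[3],box[0]:box[2]]=1
    m&=b&np.isfinite(W[...,2])
    if zr: m&=(W[...,2]>zr[0])&(W[...,2]<zr[1])
    return W[m]
def rect(P):
    r=cv2.minAreaRect(P[:,:2].astype(np.float32)*1000); return np.round(r[0],1),np.round(r[1],1),round(r[2],1)
def desc(t,P):
    print(t,len(P),'med',np.round(np.median(P,0),4),'z',np.round(np.percentile(P[:,2],[2,50,98]),3) ,rect(P)) if len(P)>3 else print(t,len(P))
E
python3 - <<'E'
from meas import *
for n,boxes in {'side':dict(bay=(195,105,315,205),racks=(190,195,340,335)),'scene':dict(bay=(245,125,415,240),racks=(100,170,240,290))}.items():
    b=boxes['bay']; print(n)
    desc('red',col(n,b,(0,150,60),(8,255,255)))
    desc('redtop',col(n,b,(0,150,60),(8,255,255),(.088,.102)))
    desc('grip',col(n,(234,140,244,157) if n=='side' else (290,150,303,170),(0,0,0),(180,255,60),(.112,.18)))
    desc('yellow bar',col(n,b,(20,120,80),(35,255,255),(.09,.118)))
    desc('yellow tab',col(n,b,(20,120,80),(35,255,255),(.03,.09)))
    desc('tabtop',col(n,b,(20,120,80),(35,255,255),(.08,.09)))
    desc('blue floor',col(n,b,(100,120,40),(120,255,255),(.02,.034)))
    desc('blue all',col(n,b,(100,120,40),(120,255,255),(.0,.06)))
    im,W=cloud(n); 
    m=np.zeros(im.shape[:2],bool); r=boxes['racks']; m[r[1]:r[3],r[0]:r[2]]=1
    hsv=cv2.cvtColor(im,cv2.COLOR_RGB2HSV)
    wt=m&(W[...,2]>.036)&(W[...,2]<.06)
    k,lab,sts,c=cv2.connectedComponentsWithStats(wt.astype(np.uint8))
    for i in range(1,k):
        if sts[i,4]>40: desc(f'obj px {np.round(c[i])} rgb {im[lab==i].mean(0).round()}',W[lab==i])
E
```

```text
side
red 51 med [0.4461 0.2118 0.0919] z [0.063 0.092 0.1  ] (array([447.3, 221.2]), array([18.1, 42. ]), 6.3)
redtop 29 med [0.4445 0.221  0.0962] z [0.089 0.096 0.1  ] (array([446.1, 221. ]), array([14.6, 41.9]), 4.5)
grip 55 med [0.4708 0.1204 0.1492] z [0.12  0.149 0.17 ] (array([471.3, 123.6]), array([16.7, 15.9]), 80.0)
yellow bar 209 med [0.55   0.1371 0.1117] z [0.1   0.112 0.117] (array([557.2, 138.8]), array([201.5,  29.8]), 9.4)
yellow tab 57 med [0.5172 0.1551 0.051 ] z [0.031 0.051 0.069] (array([519.9, 154.5]), array([11.2, 33.9]), 89.6)
tabtop 0
blue floor 501 med [0.5524 0.3364 0.0286] z [0.023 0.029 0.033] (array([551.6, 281.7]), array([271.6, 128.2]), 89.6)
blue all 697 med [0.5541 0.3385 0.0302] z [0.023 0.03  0.044] (array([549.8, 281.8]), array([271.6, 132.6]), 89.8)
obj px [210. 218.] rgb [ 83.  57. 106.] 232 med [ 0.3248 -0.1102  0.0444] z [0.037 0.044 0.058] (array([ 325.2, -103.5]), array([90.6, 41.2]), 60.8)
obj px [297. 224.] rgb [ 94. 100.  99.] 68 med [ 0.6195 -0.1993  0.0483] z [0.037 0.048 0.06 ] (array([ 617.2, -203.9]), array([19.4, 49.2]), 68.0)
obj 
[... 1880 characters left out ...]
 med [ 0.4729 -0.2557  0.0442] z [0.037 0.044 0.058] (array([ 464. , -252.8]), array([40. , 94.3]), 81.2)
obj px [142. 227.] rgb [165. 177. 165.] 288 med [ 0.4515 -0.38    0.0442] z [0.038 0.044 0.057] (array([ 442.1, -378.9]), array([39.6, 91.8]), 80.5)
obj px [214. 235.] rgb [146. 156. 158.] 97 med [ 0.5852 -0.2096  0.0499] z [0.038 0.05  0.059] (array([ 586.4, -212.4]), array([47.4, 24.4]), 73.7)
obj px [214. 246.] rgb [143. 154. 155.] 134 med [ 0.6327 -0.2287  0.0487] z [0.037 0.049 0.059] (array([ 627.4, -228.2]), array([55.6, 21.8]), 64.3)
obj px [160. 255.] rgb [176. 168. 156.] 382 med [ 0.5967 -0.3714  0.0442] z [0.037 0.044 0.057] (array([ 587.6, -368.1]), array([94.5, 43. ]), 16.1)
```

Run:
```python
from meas import *
for n in ['side','scene']:
    im,W=cloud(n); 
    x,y,z=W[...,0],W[...,1],W[...,2]
    m=(z>.095)&(z<.113)&(x>.42)&(x<.75)&(y>.24)&(y<.45)
    desc(n+' bridge top',W[m]); 
    m=(z>.025)&(z<.135)&(x>.6)&(x<.85)&(y>-.1)&(y<.12); desc('reagent?',W[m])
    m=(z>.10)&(z<.2)&(x>.64)&(x<.72)&(y>.1)&(y<.22); desc('column',W[m])
    m=(z>.004)&(z<.013)&(x>.38)&(x<.75)&(y>-.1)&(y<.5); desc('plate',W[m])
    hsv=cv2.cvtColor(im,cv2.COLOR_RGB2HSV)
    m=(z>.02)&(z<.05)&(x>.4)&(x<.65)&(y>.1)&(y<.33)&(hsv[...,0]>100)&(hsv[...,0]<120)&(hsv[...,1]>120)
    for yy in np.arange(.17,.32,.03):
        q=W[m&(abs(y-yy)<.008)]; 
        if len(q): print(round(yy,2),np.round([q[:,0].min(),q[:,0].max()],4))
    save(im,n+'2.png',(225,150,345,250) if n=='side' else (290,180,390,280),5)
```

```text
side bridge top 461 med [0.5327 0.3538 0.1083] z [0.096 0.108 0.112] (array([538.6, 328.6]), array([230.1, 149.3]), 8.3)
reagent? 1034 med [0.8229 0.0081 0.0596] z [0.027 0.06  0.129] (array([781.9,   9.9]), array([219. , 135.6]), 89.8)
column 93 med [0.6633 0.1478 0.1159] z [0.101 0.116 0.122] (array([662.9, 154.4]), array([46.4, 35.5]), 4.1)
plate 1703 med [0.552  0.0832 0.0092] z [0.004 0.009 0.013] (array([565. , 199.8]), array([369.1, 598.7]), 0.1)
0.2 [0.5903 0.6088]
0.26 [0.5062 0.6158]
0.29 [0.4837 0.6158]
scene bridge top 712 med [0.5533 0.3562 0.1092] z [0.097 0.109 0.113] (array([539.5, 323.6]), array([232.4, 149.4]), 4.8)
reagent? 1573 med [0.8303 0.0118 0.0812] z [0.033 0.081 0.131] (array([785.8,  10. ]), array([219.8, 128.2]), 90.0)
column 167 med [0.6716 0.1523 0.1157] z [0.102 0.116 0.122] (array([665.6, 156.5]), array([36.6, 50.9]), 87.6)
plate 1510 med [0.6052 0.1086 0.011 ] z [0.004 0.011 0.013] (array([564.9, 199.6]), array([598.3, 367.8]), 89.7)
0.17 [0.5383 0.5422]
0.2 [0.5097 0.5434]
0.23 [0.6161 0.6219]
0.26 [0.48   0.6225]
0.29 [0.4827 0.6225]
```

Run:
```python
from meas import *
for n in ['side','scene']:
    im,W=cloud(n); x,y,z=W[...,0],W[...,1],W[...,2]; g=im.max(-1)
    m=(z>.10)&(z<.113)&(x>.40)&(x<.72)&(y>.31)&(y<.42); desc('br',W[m])
    q=W[m]; 
    for xx in np.arange(.46,.65,.03):
        s=q[abs(q[:,0]-xx)<.01]; print(round(xx,2),np.round([s[:,1].min(),np.median(s[:,1]),s[:,1].max()],3))
    # plate: bright low, edges
    m=(z>.002)&(z<.016)&(x>.36)&(x<.76)&(y>-.1)&(y<.16)&(g>130 if n=='side' else g>170); desc('plate',W[m])
    m=(z>.04)&(z<.14)&(x>.66)&(x<.78)&(y>-.05)&(y<.12); desc('reag',W[m])
```

```text
br 438 med [0.5273 0.3574 0.1087] z [0.101 0.109 0.112] (array([528.5, 362.6]), array([ 67.8, 241.2]), 86.8)
0.46 [0.335 0.359 0.386]
0.49 [0.334 0.352 0.388]
0.52 [0.334 0.355 0.392]
0.55 [0.332 0.355 0.39 ]
0.58 [0.332 0.356 0.388]
0.61 [0.334 0.354 0.385]
0.64 [0.335 0.358 0.39 ]
plate 1333 med [0.5262 0.0701 0.013 ] z [0.008 0.013 0.016] (array([542.5,  75.4]), array([273.2, 168.6]), 0.1)
reag 299 med [0.7376 0.0072 0.0863] z [0.043 0.086 0.134] (array([741.9,  12.7]), array([53. , 59.6]), 77.3)
br 660 med [0.5483 0.3585 0.1095] z [0.101 0.11  0.113] (array([527.8, 365.4]), array([ 58.7, 245.9]), 89.2)
0.46 [0.339 0.359 0.387]
0.49 [0.337 0.358 0.395]
0.52 [0.337 0.361 0.394]
0.55 [0.337 0.361 0.393]
0.58 [0.339 0.359 0.39 ]
0.61 [0.336 0.36  0.39 ]
0.64 [0.336 0.36  0.389]
plate 1727 med [0.5347 0.0667 0.0135] z [0.01  0.013 0.016] (array([566.,  51.]), array([228.3, 354.8]), 88.1)
reag 626 med [0.758  0.0126 0.0852] z [0.043 0.085 0.133] (array([750.9,  19. ]), array([60.1, 47.3]), 53.6)
```

Run:
```python
from h import *
import numpy as np
# rectified top view at z=0.01 from side & scene, 1px=1mm/1.2
for n in ['side','scene']:
    im,d,T,k=load(n); 
    src=[];dst=[]
    for X,Y in [(.35,-.05),(.75,-.05),(.75,.45),(.35,.45)]:
        p=T[:3,:3].T@(np.array([X,Y,.012])-T[:3,3]); src.append([k[0]*p[0]/p[2]+k[2],k[1]*p[1]/p[2]+k[3]]); dst.append([(X-.35)*1000,500-(Y+.05)*1000])
    H=cv2.getPerspectiveTransform(np.float32(src),np.float32(dst)); o=cv2.warpPerspective(im,H,(400,500)); globals()[n]=o
save(np.hstack([side,scene]),'top.png')
```

```text
(no output)
```

View pics/top.png

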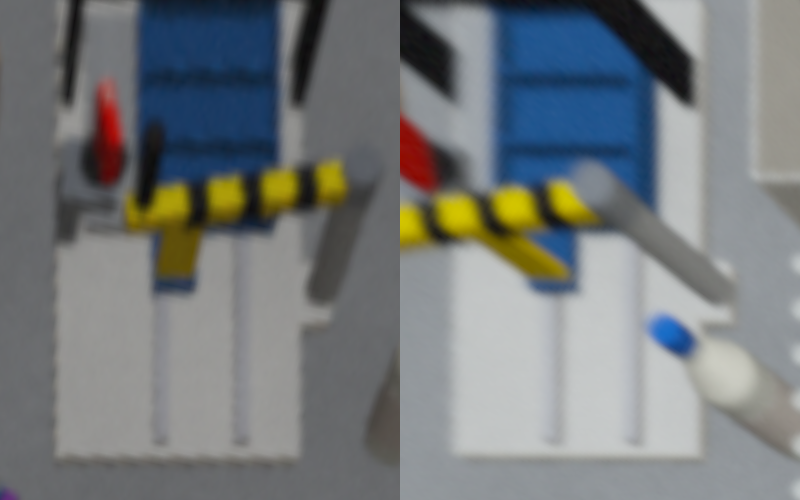

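```bash
cat >> h.py <<'E'
def delta(x,y,z,yaw=None):
    s=st(); M=R.from_euler('xyz',s['tool_rot']); d=M.inv().apply(np.array([x,y,z])-s['tool_pos'])
    if yaw is None: yaw=s['tool_rot'][2]
    v=(M.inv()*R.from_euler('xyz',[-np.pi/2,0,yaw])).as_rotvec()
    print('to',(x,y,z,round(yaw,3)),'d',np.round(d,4),'rv',np.round(v,3),'rows',int(np.ceil(max(np.linalg.norm(d)/.0625,np.linalg.norm(v)/.187))))
E
python3 -c "
from h import *
delta(.4725,.127,.24); delta(.4725,.127,.148)"
```

```text
t 0.15 pos [0.1852 0.491  0.2432] rot [-1.571e+00  1.000e-03  1.210e+00] F [-0.5 -0.2  0. ] open 0.0918 q [ 1.06  0.34  1.52  0.    1.28 -0.15]
to (0.4725, 0.127, 0.24, np.float64(1.21)) d [-0.2391  0.0034 -0.3973] rv [-0.    -0.    -0.001] rows 8
t 0.15 pos [0.1852 0.491  0.2432] rot [-1.571e+00  1.000e-03  1.210e+00] F [-0.5 -0.2  0. ] open 0.0918 q [ 1.06  0.34  1.52  0.    1.28 -0.15]
to (0.4725, 0.127, 0.148, np.float64(1.21)) d [-0.239   0.0954 -0.3973] rv [-0.    -0.    -0.001] rows 8
```

```bash
python3 -m creep '[{"dx":-0.239,"dy":0,"dz":-0.397},{"dx":-0.239,"dy":0,"dz":-0.397},{"dx":-0.239,"dy":0,"dz":-0.397},{"dx":-0.239,"dy":0,"dz":-0.397},{"dx":-0.239,"dy":0,"dz":-0.397},{"dx":-0.239,"dy":0,"dz":-0.397},{"dx":-0.239,"dy":0,"dz":-0.397},{"dx":-0.239,"dy":0,"dz":-0.397},{"dx":-0.239,"dy":0,"dz":-0.397},{"dx":-0.239,"dy":0,"dz":-0.397},{"dx":-0.239,"dy":0,"dz":-0.397}]' 10
python3 - <<'E'
from h import *
st(); im,d=cam('wrist'); save(im,'w1.png',s=1.5)
im,d=cam('side'); save(im,'d3.png',(180,60,340,200),4.5)
E
```

```text
t 0.15 pos [0.1852 0.491  0.2432] rot [-1.571e+00  1.000e-03  1.210e+00] F [-0.5 -0.2  0. ] open 0.0918 q [ 1.06  0.34  1.52  0.    1.28 -0.15]invalid input at $[0]: expected keys dx, dy, dz, rx, ry, rz, gripper
```

View pics/w1.png

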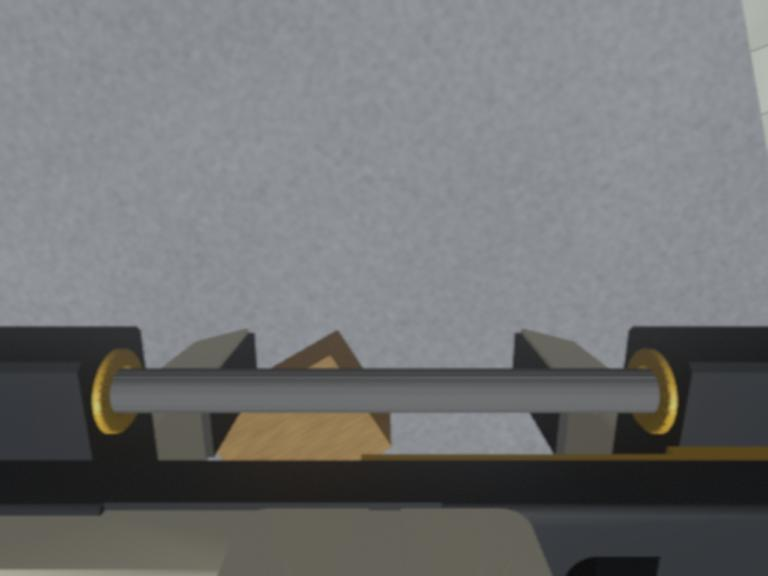

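View pics/d3.png

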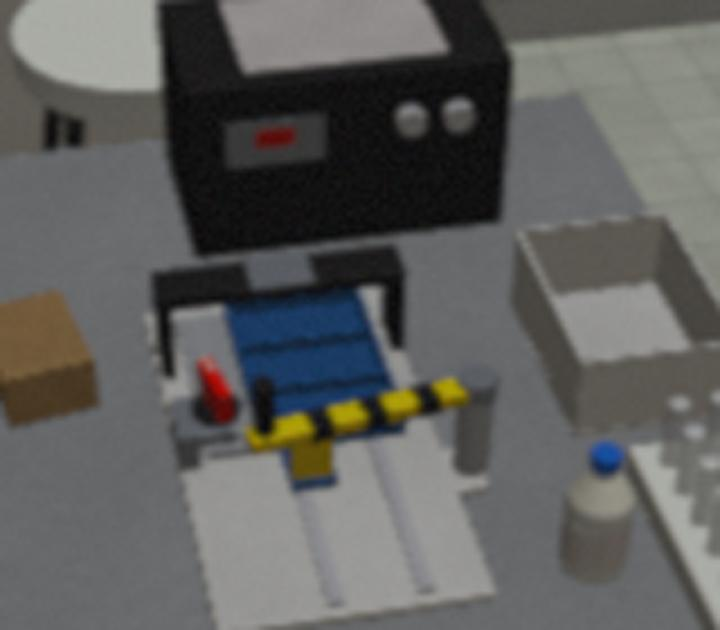

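```bash
python3 -m creep '[{"dx":-0.239,"dy":0,"dz":-0.397,"rx":0,"ry":0,"rz":0,"gripper":1},{"dx":-0.239,"dy":0,"dz":-0.397,"rx":0,"ry":0,"rz":0,"gripper":1},{"dx":-0.239,"dy":0,"dz":-0.397,"rx":0,"ry":0,"rz":0,"gripper":1},{"dx":-0.239,"dy":0,"dz":-0.397,"rx":0,"ry":0,"rz":0,"gripper":1},{"dx":-0.239,"dy":0,"dz":-0.397,"rx":0,"ry":0,"rz":0,"gripper":1},{"dx":-0.239,"dy":0,"dz":-0.397,"rx":0,"ry":0,"rz":0,"gripper":1},{"dx":-0.239,"dy":0,"dz":-0.397,"rx":0,"ry":0,"rz":0,"gripper":1},{"dx":-0.239,"dy":0,"dz":-0.397,"rx":0,"ry":0,"rz":0,"gripper":1},{"dx":-0.239,"dy":0,"dz":-0.397,"rx":0,"ry":0,"rz":0,"gripper":1},{"dx":-0.239,"dy":0,"dz":-0.397,"rx":0,"ry":0,"rz":0,"gripper":1}]' 10
python3 - <<'E'
from h import *
st(); im,d=cam('wrist'); save(im,'w1.png',s=1.5)
im,d=cam('side'); save(im,'d3.png',(180,60,340,200),4.5)
delta(.4725,.127,.148)
E
```

```text
time: 1.5
tool_pos: [0.4717, 0.1281, 0.2436]
tool_rot: [-1.57, -0.0, 1.21]
contact_force: [-0.8, 0.1, -0.8]
opening: 0.0916
t 1.5 pos [0.4717 0.1281 0.2436] rot [-1.57 -0.    1.21] F [-0.8  0.1 -0.8] open 0.0916 q [ 0.11  0.28  1.62  0.    1.25 -1.1 ]
t 1.6 pos [0.4716 0.1285 0.2438] rot [-1.57  -0.     1.212] F [ 0.2  0.4 -0.4] open 0.0914 q [ 0.11  0.28  1.62  0.    1.25 -1.1 ]
to (0.4725, 0.127, 0.148, np.float64(1.212)) d [-0.0011  0.0958 -0.0014] rv [-0.  0.  0.] rows 2
```

View pics/w1.png

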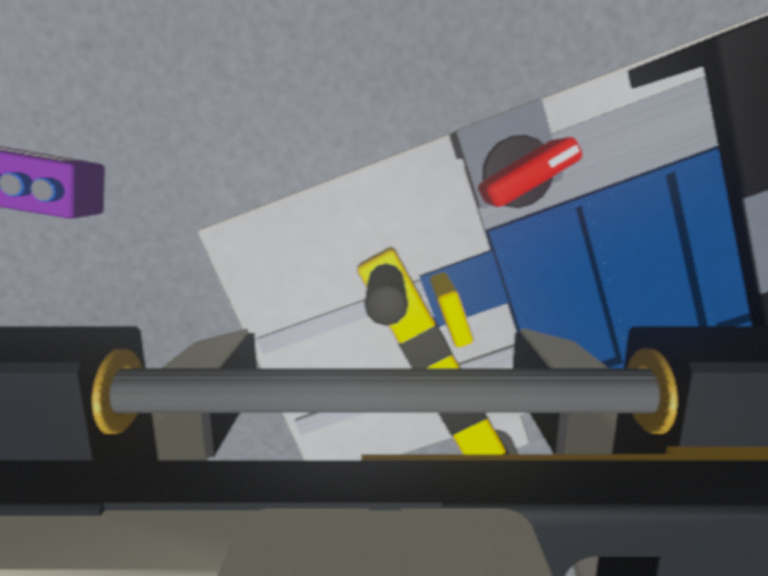

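View pics/d3.png

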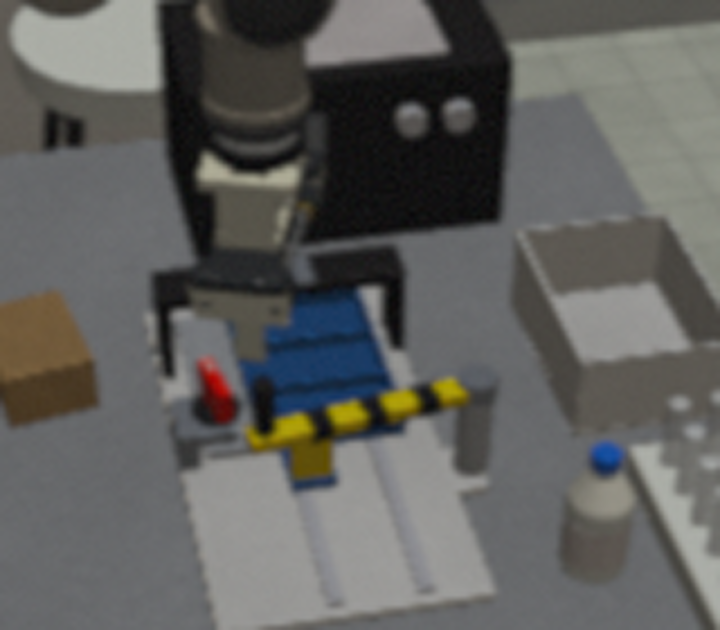

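Run:
```python
from meas import *
im,W=cloud('wrist'); x,y,z=W[...,0],W[...,1],W[...,2]
m=(z>.155)&(z<.175)&(x>.42)&(x<.52)&(y>.08)&(y<.2); m[:150]=0;m[225:]=0; desc('grip top',W[m])
P=col('wrist',(300,80,400,150),(0,120,60),(10,255,255),(.088,.104)); desc('redtop',P)
P=col('wrist',(300,80,400,150),(0,120,60),(10,255,255),(.05,.104)); desc('red',P)
P=col('wrist',(280,80,400,245),(20,120,60),(35,255,255),(.08,.092)); desc('tabtop',P)
P=col('wrist',(230,150,400,245),(20,120,60),(35,255,255),(.1,.12)); desc('bar',P)
P=col('wrist',(300,80,500,245),(100,120,40),(125,255,255),(.02,.05)); desc('blue',P)
P=col('wrist',(300,80,500,245),(100,120,40),(125,255,255),(.037,.05)); desc('bluewalls',P)
print(np.round(P[::max(1,len(P)//15)],3))
```

```text
grip top 714 med [0.4685 0.1298 0.1656] z [0.157 0.166 0.167] (array([469.9, 129.4]), array([21.2, 20.9]), 52.9)
redtop 917 med [0.4435 0.2296 0.0955] z [0.092 0.096 0.097] (array([443.1, 233.1]), array([14.9, 57.5]), 10.7)
red 919 med [0.4435 0.2295 0.0955] z [0.092 0.096 0.097] (array([443.1, 233.1]), array([14.9, 57.5]), 10.7)
tabtop 490 med [0.5154 0.1607 0.0866] z [0.082 0.087 0.088] (array([517. , 160.8]), array([13. , 38.5]), 89.2)
bar 944 med [0.4951 0.137  0.1117] z [0.109 0.112 0.115] (array([497.2, 133.3]), array([85.1, 25.2]), 8.2)
blue 16650 med [0.5341 0.2966 0.0271] z [0.025 0.027 0.042] (array([547.4, 276.4]), array([213.3, 137.9]), 89.7)
bluewalls 2672 med [0.5133 0.2791 0.0406] z [0.037 0.041 0.042] (array([547.5, 290. ]), array([168.1, 137.9]), 89.7)
[[0.479 0.373 0.039]
 [0.484 0.347 0.041]
 [0.479 0.308 0.04 ]
 [0.479 0.285 0.041]
 [0.509 0.342 0.04 ]
 [0.517 0.346 0.042]
 [0.48  0.226 0.042]
 [0.531 0.343 0.042]
 [0.516 0.275 0.04 ]
 [0.502 0.211 0.041]
 [0.512 0.206 0.041]
 [0.524 0.206 0.037]
 [0.535 0.21  0.041]
 [0.547 0.211 0.041]
 [0.615 0.368 0.04 ]
 [0.616 0.272 0.04 ]]
```

```bash
python3 -m creep '[{"dx":0,"dy":0.05,"dz":0.002,"rx":0,"ry":0,"rz":0,"gripper":1},{"dx":0,"dy":0.095,"dz":0.002,"rx":0,"ry":0,"rz":0,"gripper":1},{"dx":0,"dy":0.095,"dz":0.002,"rx":0,"ry":0,"rz":0,"gripper":0.5},{"dx":0,"dy":0.095,"dz":0.002,"rx":0,"ry":0,"rz":0,"gripper":0},{"dx":0,"dy":0.095,"dz":0.002,"rx":0,"ry":0,"rz":0,"gripper":0},{"dx":0,"dy":0.095,"dz":0.002,"rx":0,"ry":0,"rz":0,"gripper":0},{"dx":0,"dy":0.095,"dz":0.002,"rx":0,"ry":0,"rz":0,"gripper":0},{"dx":0,"dy":0.095,"dz":0.002,"rx":0,"ry":0,"rz":0,"gripper":0}]' 10
python3 - <<'E'
from h import *
s=st(); p0=s['tool_pos'][:2]; M=R.from_euler('xyz',s['tool_rot'])
h=np.array([.6678,.159]); v=np.array([.470,.1295])-h
th0=np.arctan2(-v[1],-v[0]); r=.2; print('th0',th0)
for a in np.arange(.1,1.41,.1):
    # desired total guard angle a (0 => along -x)
    u=h+r*np.array([-np.cos(a),-np.sin(a)]); d=M.inv().apply([*(u-p0),0]); print(round(a,2),np.round(u,3),np.round(d[[0,2]],3),'ry',round(-(a-th0),2))
E
```

```text
time: 2.6
tool_pos: [0.4706, 0.1281, 0.149]
tool_rot: [-1.571, -0.0, 1.21]
contact_force: [0.3, 0.0, -0.0]
opening: 0.0363
t 2.6 pos [0.4706 0.1281 0.149 ] rot [-1.571 -0.     1.21 ] F [ 0.3  0.  -0. ] open 0.0363 q [ 0.11  0.38  1.76  0.    1.   -1.1 ]
th0 0.14804930001422306
0.1 [0.469 0.139] [0.01  0.006] ry 0.05
0.2 [0.472 0.119] [-0.008 -0.004] ry -0.05
0.3 [0.477 0.1  ] [-0.024 -0.016] ry -0.15
0.4 [0.484 0.081] [-0.039 -0.029] ry -0.25
0.5 [0.492 0.063] [-0.053 -0.043] ry -0.35
0.6 [0.503 0.046] [-0.065 -0.059] ry -0.45
0.7 [0.515 0.03 ] [-0.076 -0.076] ry -0.55
0.8 [0.528 0.016] [-0.085 -0.094] ry -0.65
0.9 [0.543 0.002] [-0.092 -0.113] ry -0.75
1.0 [ 0.56  -0.009] [-0.097 -0.132] ry -0.85
1.1 [ 0.577 -0.019] [-0.1   -0.152] ry -0.95
1.2 [ 0.595 -0.027] [-0.101 -0.172] ry -1.05
1.3 [ 0.614 -0.034] [-0.101 -0.192] ry -1.15
1.4 [ 0.634 -0.038] [-0.098 -0.211] ry -1.25
```

```bash
python3 -m creep '[{"dx":0,"dy":0,"dz":0,"rx":0,"ry":0,"rz":0,"gripper":0},{"dx":0,"dy":0,"dz":0,"rx":0,"ry":0,"rz":0,"gripper":0},{"dx":0,"dy":0,"dz":0,"rx":0,"ry":0,"rz":0,"gripper":0},{"dx":-0.008,"dy":0,"dz":-0.004,"rx":0,"ry":-0.05,"rz":0,"gripper":0},{"dx":-0.024,"dy":0,"dz":-0.016,"rx":0,"ry":-0.15,"rz":0,"gripper":0},{"dx":-0.039,"dy":0,"dz":-0.029,"rx":0,"ry":-0.25,"rz":0,"gripper":0}]' 10
```

```text
time: 3.35
tool_pos: [0.4838, 0.0811, 0.1487]
tool_rot: [-1.57, -0.0, 1.463]
contact_force: [1.4, 1.1, 0.1]
opening: 0.0215
```

Run:
```python
from h import *
s=st(); p0=s['tool_pos'][:2]; M=R.from_euler('xyz',s['tool_rot'])
h=np.array([.6678,.159]);r=.2
u0=h-r*np.array([np.cos(.4),np.sin(.4)])
for a in np.arange(.5,1.41,.1):
    u=h-r*np.array([np.cos(a),np.sin(a)]); d=M.inv().apply([*(u-u0),0]); print(round(a,2),np.round(d[[0,2]],3),'ry',round(-(a-.4),2))
```

```text
t 3.35 pos [0.4838 0.0811 0.1487] rot [-1.57  -0.     1.463] F [1.4 1.1 0.1] open 0.0215 q [ 0.01  0.38  1.75  0.    1.01 -1.45]
0.5 [-0.017 -0.011] ry -0.1
0.6 [-0.033 -0.023] ry -0.2
0.7 [-0.047 -0.037] ry -0.3
0.8 [-0.06  -0.052] ry -0.4
0.9 [-0.072 -0.068] ry -0.5
1.0 [-0.082 -0.085] ry -0.6
1.1 [-0.09  -0.104] ry -0.7
1.2 [-0.096 -0.123] ry -0.8
1.3 [-0.1   -0.142] ry -0.9
1.4 [-0.102 -0.162] ry -1.0
```

```bash
python3 -m creep '[{"dx":-0.017,"dy":0,"dz":-0.011,"rx":0,"ry":-0.1,"rz":0,"gripper":0},{"dx":-0.033,"dy":0,"dz":-0.023,"rx":0,"ry":-0.2,"rz":0,"gripper":0},{"dx":-0.047,"dy":0,"dz":-0.037,"rx":0,"ry":-0.3,"rz":0,"gripper":0},{"dx":-0.06,"dy":0,"dz":-0.052,"rx":0,"ry":-0.4,"rz":0,"gripper":0},{"dx":-0.072,"dy":0,"dz":-0.068,"rx":0,"ry":-0.5,"rz":0,"gripper":0},{"dx":-0.082,"dy":0,"dz":-0.085,"rx":0,"ry":-0.6,"rz":0,"gripper":0},{"dx":-0.09,"dy":0,"dz":-0.104,"rx":0,"ry":-0.7,"rz":0,"gripper":0},{"dx":-0.096,"dy":0,"dz":-0.123,"rx":0,"ry":-0.8,"rz":0,"gripper":0},{"dx":-0.1,"dy":0,"dz":-0.142,"rx":0,"ry":-0.9,"rz":0,"gripper":0},{"dx":-0.101,"dy":0,"dz":-0.152,"rx":0,"ry":-0.95,"rz":0,"gripper":0},{"dx":-0.101,"dy":0,"dz":-0.152,"rx":0,"ry":-0.95,"rz":0,"gripper":0}]' 10
```

```text
time: 4.72
tool_pos: [0.6242, -0.0372, 0.1488]
tool_rot: [-1.57, 0.002, 2.409]
contact_force: [-0.8, -5.5, 1.4]
opening: 0.0218
```

```bash
python3 -m creep '[{"dx":0,"dy":0,"dz":0,"rx":0,"ry":0,"rz":0,"gripper":1},{"dx":0,"dy":0,"dz":0,"rx":0,"ry":0,"rz":0,"gripper":1},{"dx":0,"dy":0,"dz":0,"rx":0,"ry":0,"rz":0,"gripper":1},{"dx":0,"dy":0,"dz":0,"rx":0,"ry":0,"rz":0,"gripper":1},{"dx":0,"dy":-0.03,"dz":0,"rx":0,"ry":0,"rz":0,"gripper":1},{"dx":0,"dy":-0.08,"dz":0,"rx":0,"ry":0,"rz":0,"gripper":1},{"dx":0,"dy":-0.08,"dz":0,"rx":0,"ry":0,"rz":0,"gripper":1}]'; python3 -c "
from h import *
delta(.443,.233,.2,.187)"
```

```text
time: 5.6
tool_pos: [0.6257, -0.0359, 0.2334]
tool_rot: [-1.576, 0.007, 2.41]
contact_force: [0.7, -0.5, -1.2]
opening: 0.087
t 5.6 pos [ 0.6257 -0.0359  0.2334] rot [-1.576  0.007  2.41 ] F [ 0.7 -0.5 -1.2] open 0.087 q [-0.18  0.53  1.25  0.    1.35 -2.59]
to (0.443, 0.233, 0.2, 0.187) d [ 0.3159  0.0314 -0.0779] rv [1.100e-02 2.223e+00 1.000e-03] rows 12
```

```bash
python3 -m creep '[{"dx":0.03,"dy":0,"dz":-0.008,"rx":0,"ry":0.18,"rz":0,"gripper":1},{"dx":0.06,"dy":0,"dz":-0.016,"rx":0,"ry":0.37,"rz":0,"gripper":1},{"dx":0.09,"dy":0,"dz":-0.024,"rx":0,"ry":0.55,"rz":0,"gripper":1},{"dx":0.12,"dy":0,"dz":-0.032,"rx":0,"ry":0.73,"rz":0,"gripper":1},{"dx":0.15,"dy":0,"dz":-0.04,"rx":0,"ry":0.91,"rz":0,"gripper":1},{"dx":0.18,"dy":0,"dz":-0.048,"rx":0,"ry":1.09,"rz":0,"gripper":1},{"dx":0.21,"dy":0,"dz":-0.055,"rx":0,"ry":1.28,"rz":0,"gripper":1},{"dx":0.24,"dy":0,"dz":-0.063,"rx":0,"ry":1.46,"rz":0,"gripper":1},{"dx":0.27,"dy":0,"dz":-0.07,"rx":0,"ry":1.65,"rz":0,"gripper":1},{"dx":0.3,"dy":0,"dz":-0.076,"rx":0,"ry":1.84,"rz":0,"gripper":1},{"dx":0.316,"dy":0,"dz":-0.078,"rx":0,"ry":2.03,"rz":0,"gripper":1},{"dx":0.316,"dy":0.03,"dz":-0.078,"rx":0,"ry":2.22,"rz":0,"gripper":1},{"dx":0.316,"dy":0.03,"dz":-0.078,"rx":0,"ry":2.22,"rz":0,"gripper":1},{"dx":0.316,"dy":0.03,"dz":-0.078,"rx":0,"ry":2.22,"rz":0,"gripper":1}]'
python3 - <<'E'
from meas import *
delta(.443,.233,.083,.187)
im,d=cam('wrist'); save(im,'w2.png',s=1.5)
im,W=cloud('wrist'); P=col('wrist',(0,0,512,384),(0,120,60),(10,255,255),(.088,.104)); desc('redtop',P)
cam('side')
for n in ['side']:
    P=col(n,(195,105,315,225),(20,120,80),(35,255,255),(.1,.118));desc('bar',P)
E
```

```text
time: 7.35
tool_pos: [0.441, 0.2333, 0.1991]
tool_rot: [-1.571, -0.0, 0.193]
contact_force: [-0.3, 0.2, 0.1]
opening: 0.0915
t 7.35 pos [0.441  0.2333 0.1991] rot [-1.571 -0.     0.193] F [-0.3  0.2  0.1] open 0.0915 q [0.33 0.34 1.66 0.   1.14 0.14]
to (0.443, 0.233, 0.083, 0.187) d [ 0.0019  0.1161 -0.0007] rv [-0.     0.006  0.   ] rows 2
redtop 1084 med [0.4438 0.2328 0.0956] z [0.092 0.096 0.097] (array([443.4, 234.8]), array([15.3, 58.3]), 10.8)
bar 127 med [0.6467 0.0699 0.1139] z [0.104 0.114 0.117] (array([644.1,  47.2]), array([205.9,  28.4]), 76.4)
```

View pics/w2.png

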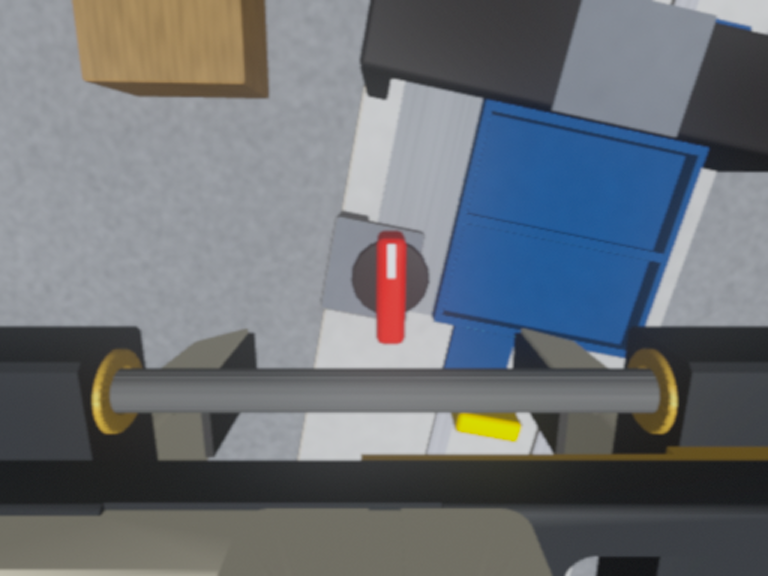

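```bash
python3 -m creep '[{"dx":0.002,"dy":0.06,"dz":0.001,"rx":0,"ry":0.005,"rz":0,"gripper":0.5},{"dx":0.002,"dy":0.1,"dz":0.001,"rx":0,"ry":0.005,"rz":0,"gripper":0.5},{"dx":0.002,"dy":0.116,"dz":0.001,"rx":0,"ry":0.005,"rz":0,"gripper":0.5},{"dx":0.002,"dy":0.116,"dz":0.001,"rx":0,"ry":0.005,"rz":0,"gripper":0},{"dx":0.002,"dy":0.116,"dz":0.001,"rx":0,"ry":0.005,"rz":0,"gripper":0},{"dx":0.002,"dy":0.116,"dz":0.001,"rx":0,"ry":0.005,"rz":0,"gripper":0},{"dx":0.002,"dy":0.116,"dz":0.001,"rx":0,"ry":0.005,"rz":0,"gripper":0},{"dx":0.002,"dy":0.116,"dz":0.001,"rx":0,"ry":0.005,"rz":0,"gripper":0},{"dx":0.002,"dy":0.116,"dz":0.001,"rx":0,"ry":0.005,"rz":0,"gripper":0}]' 55
```

```text
time: 8.57
tool_pos: [0.444, 0.2351, 0.0833]
tool_rot: [-1.57, -0.004, 0.185]
contact_force: [5.3, 1.1, -0.6]
opening: 0.0159
```

```bash
python3 -m creep '[{"dx":0,"dy":0,"dz":0,"rx":0,"ry":-0.1,"rz":0,"gripper":0},{"dx":0,"dy":0,"dz":0,"rx":0,"ry":-0.2,"rz":0,"gripper":0},{"dx":0,"dy":0,"dz":0,"rx":0,"ry":-0.3,"rz":0,"gripper":0},{"dx":0,"dy":0,"dz":0,"rx":0,"ry":-0.4,"rz":0,"gripper":0},{"dx":0,"dy":0,"dz":0,"rx":0,"ry":-0.5,"rz":0,"gripper":0},{"dx":0,"dy":0,"dz":0,"rx":0,"ry":-0.6,"rz":0,"gripper":0},{"dx":0,"dy":0,"dz":0,"rx":0,"ry":-0.6,"rz":0,"gripper":0}]'; python3 -c "
from h import *
print(st()['torque'])"
python3 -m creep '[{"dx":0,"dy":0,"dz":0,"rx":0,"ry":-0.1,"rz":0,"gripper":0},{"dx":0,"dy":0,"dz":0,"rx":0,"ry":-0.2,"rz":0,"gripper":0},{"dx":0,"dy":0,"dz":0,"rx":0,"ry":-0.3,"rz":0,"gripper":0},{"dx":0,"dy":0,"dz":0,"rx":0,"ry":-0.4,"rz":0,"gripper":0},{"dx":0,"dy":0,"dz":0,"rx":0,"ry":-0.4,"rz":0,"gripper":0}]'; python3 -c "
from h import *
print(st()['torque'])"
```

```text
time: 9.45
tool_pos: [0.4436, 0.2349, 0.0832]
tool_rot: [-1.572, -0.002, 0.785]
contact_force: [5.1, -0.1, 1.2]
opening: 0.0157
t 9.45 pos [0.4436 0.2349 0.0832] rot [-1.572 -0.002  0.785] F [ 5.1 -0.1  1.2] open 0.0157 q [ 0.33  0.49  1.79 -0.    0.85 -0.45]
[-0.02919387 -0.73139117  0.24985861]
time: 10.07
tool_pos: [0.4435, 0.2347, 0.0833]
tool_rot: [-1.573, -0.001, 1.183]
contact_force: [6.4, -1.2, 3.3]
opening: 0.0154
t 10.07 pos [0.4435 0.2347 0.0833] rot [-1.573e+00 -1.000e-03  1.183e+00] F [ 6.4 -1.2  3.3] open 0.0154 q [ 0.33  0.49  1.79 -0.    0.85 -0.85]
[-0.24673423 -0.803697    0.22552897]
```

```bash
python3 -m creep '[{"dx":0,"dy":0,"dz":0,"rx":0,"ry":-0.1,"rz":0,"gripper":0},{"dx":0,"dy":0,"dz":0,"rx":0,"ry":-0.2,"rz":0,"gripper":0},{"dx":0,"dy":0,"dz":0,"rx":0,"ry":-0.2,"rz":0,"gripper":0}]'; python3 -c "
from h import *
print(st()['torque'])"
python3 -m creep '[{"dx":0,"dy":0,"dz":0,"rx":0,"ry":-0.1,"rz":0,"gripper":0},{"dx":0,"dy":0,"dz":0,"rx":0,"ry":-0.1,"rz":0,"gripper":0}]'; python3 -c "
from h import *
print(st()['torque'])"
```

```text
time: 10.45
tool_pos: [0.4434, 0.2346, 0.0833]
tool_rot: [-1.573, -0.0, 1.383]
contact_force: [5.6, -2.0, 3.9]
opening: 0.0155
t 10.45 pos [0.4434 0.2346 0.0833] rot [-1.573 -0.     1.383] F [ 5.6 -2.   3.9] open 0.0155 q [ 0.33  0.49  1.79 -0.    0.85 -1.05]
[-0.38331524 -0.76649264  0.14601903]
time: 10.7
tool_pos: [0.4434, 0.2345, 0.0833]
tool_rot: [-1.573, -0.0, 1.483]
contact_force: [4.5, -2.8, 3.5]
opening: 0.0158
t 10.7 pos [0.4434 0.2345 0.0833] rot [-1.573 -0.     1.483] F [ 4.5 -2.8  3.5] open 0.0158 q [ 0.33  0.49  1.79 -0.    0.85 -1.15]
[-0.49317283 -0.74907083  0.15191822]
```

```bash
python3 -m creep '[{"dx":0,"dy":0,"dz":0,"rx":0,"ry":-0.08,"rz":0,"gripper":0},{"dx":0,"dy":0,"dz":0,"rx":0,"ry":-0.08,"rz":0,"gripper":0}]'; python3 -c "
from h import *
print(st()['torque'])"
python3 -m creep '[{"dx":0,"dy":0,"dz":0,"rx":0,"ry":-0.06,"rz":0,"gripper":0},{"dx":0,"dy":0,"dz":0,"rx":0,"ry":-0.06,"rz":0,"gripper":0}]'; python3 -c "
from h import *
print(st()['torque'])"
```

```text
time: 10.95
tool_pos: [0.4434, 0.2345, 0.0832]
tool_rot: [-1.573, 0.0, 1.562]
contact_force: [5.5, -2.9, 2.7]
opening: 0.016
t 10.95 pos [0.4434 0.2345 0.0832] rot [-1.573  0.     1.562] F [ 5.5 -2.9  2.7] open 0.016 q [ 0.33  0.49  1.79 -0.    0.85 -1.23]
[-0.55974821 -0.73908498  0.12853309]
time: 11.2
tool_pos: [0.4432, 0.2345, 0.0832]
tool_rot: [-1.572, -0.0, 1.619]
contact_force: [3.7, -3.3, 3.7]
opening: 0.0161
t 11.2 pos [0.4432 0.2345 0.0832] rot [-1.572 -0.     1.619] F [ 3.7 -3.3  3.7] open 0.0161 q [ 0.33  0.49  1.79  0.    0.85 -1.29]
[-0.5810864  -0.73558973 -1.18563675]
```

```bash
python3 -m creep '[{"dx":0,"dy":0,"dz":0,"rx":0,"ry":0.03,"rz":0,"gripper":0},{"dx":0,"dy":0,"dz":0,"rx":0,"ry":0.03,"rz":0,"gripper":0.6},{"dx":0,"dy":0,"dz":0,"rx":0,"ry":0.03,"rz":0,"gripper":0.6},{"dx":0,"dy":0,"dz":0,"rx":0,"ry":0.03,"rz":0,"gripper":0.6},{"dx":0,"dy":-0.04,"dz":0,"rx":0,"ry":0.05,"rz":0,"gripper":0.6},{"dx":0,"dy":-0.09,"dz":0,"rx":0,"ry":0.05,"rz":0,"gripper":0.6},{"dx":0,"dy":-0.09,"dz":0,"rx":0,"ry":0.05,"rz":0,"gripper":0.6}]' 20
python3 - <<'E'
from meas import *
cam('wrist')
P=col('wrist',(0,0,512,384),(0,120,60),(10,255,255),(.088,.104)); desc('redtop',P)
P=col('wrist',(0,0,512,384),(20,120,60),(35,255,255),(.08,.092)); desc('tabtop',P)
delta(.517,.161,.17,1.571)
delta(.517,.161,.072,1.571)
E
```

```text
time: 12.08
tool_pos: [0.4442, 0.2356, 0.1761]
tool_rot: [-1.577, -0.003, 1.575]
contact_force: [-1.0, 0.6, 0.5]
opening: 0.0554
redtop 1273 med [0.4425 0.2339 0.0955] z [0.092 0.096 0.097] (array([442.1, 234.1]), array([15.4, 57.8]), 89.7)
tabtop 0
t 12.12 pos [0.443  0.2351 0.1739] rot [-1.574e+00 -1.000e-03  1.575e+00] F [-1.  -0.6 -0.2] open 0.055 q [ 0.33  0.37  1.69  0.    1.08 -1.24]
to (0.517, 0.161, 0.17, 1.571) d [-0.0744  0.004  -0.0737] rv [0.003 0.004 0.001] rows 2
t 12.12 pos [0.443  0.2351 0.1739] rot [-1.574e+00 -1.000e-03  1.575e+00] F [-1.  -0.6 -0.2] open 0.055 q [ 0.33  0.37  1.69  0.    1.08 -1.24]
to (0.517, 0.161, 0.072, 1.571) d [-0.0745  0.102  -0.0734] rv [0.003 0.004 0.001] rows 3
```

```bash
python3 -m creep '[{"dx":-0.04,"dy":0,"dz":-0.037,"rx":0,"ry":0.004,"rz":0,"gripper":0.6},{"dx":-0.0745,"dy":0.004,"dz":-0.0735,"rx":0,"ry":0.004,"rz":0,"gripper":0.6},{"dx":-0.0745,"dy":0.05,"dz":-0.0735,"rx":0,"ry":0.004,"rz":0,"gripper":0.6},{"dx":-0.0745,"dy":0.1,"dz":-0.0735,"rx":0,"ry":0.004,"rz":0,"gripper":0.6},{"dx":-0.0745,"dy":0.1,"dz":-0.0735,"rx":0,"ry":0.004,"rz":0,"gripper":0},{"dx":-0.0745,"dy":0.1,"dz":-0.0735,"rx":0,"ry":0.004,"rz":0,"gripper":0},{"dx":-0.0745,"dy":0.1,"dz":-0.0735,"rx":0,"ry":0.004,"rz":0,"gripper":0},{"dx":-0.0745,"dy":0.1,"dz":-0.0735,"rx":0,"ry":0.004,"rz":0,"gripper":0},{"dx":-0.0745,"dy":0.1,"dz":-0.0735,"rx":0,"ry":0.004,"rz":0,"gripper":0},{"dx":-0.0745,"dy":0.1,"dz":-0.0735,"rx":0,"ry":0.004,"rz":0,"gripper":0}]' 20
```

```text
time: 13.38
tool_pos: [0.5169, 0.1608, 0.0739]
tool_rot: [-1.573, -0.001, 1.571]
contact_force: [-0.3, 0.8, 7.0]
opening: 0.0142
```

Gripped the tab (14 mm). Draw out 0.16 m along -y (tool −x).

```bash
python3 -m creep '[{"dx":-0.01,"dy":0,"dz":0,"rx":0,"ry":0,"rz":0,"gripper":0},{"dx":-0.03,"dy":0,"dz":0,"rx":0,"ry":0,"rz":0,"gripper":0},{"dx":-0.05,"dy":0,"dz":0,"rx":0,"ry":0,"rz":0,"gripper":0},{"dx":-0.07,"dy":0,"dz":0,"rx":0,"ry":0,"rz":0,"gripper":0},{"dx":-0.09,"dy":0,"dz":0,"rx":0,"ry":0,"rz":0,"gripper":0},{"dx":-0.11,"dy":0,"dz":0,"rx":0,"ry":0,"rz":0,"gripper":0},{"dx":-0.13,"dy":0,"dz":0,"rx":0,"ry":0,"rz":0,"gripper":0},{"dx":-0.145,"dy":0,"dz":0,"rx":0,"ry":0,"rz":0,"gripper":0},{"dx":-0.155,"dy":0,"dz":0,"rx":0,"ry":0,"rz":0,"gripper":0},{"dx":-0.158,"dy":0,"dz":0,"rx":0,"ry":0,"rz":0,"gripper":0}]'
python3 -m creep '[{"dx":-0.002,"dy":0,"dz":0,"rx":0,"ry":0,"rz":0,"gripper":0},{"dx":-0.004,"dy":0,"dz":0,"rx":0,"ry":0,"rz":0,"gripper":0},{"dx":-0.004,"dy":0,"dz":0,"rx":0,"ry":0,"rz":0,"gripper":0}]'
```

```text
time: 14.62
tool_pos: [0.5159, 0.0085, 0.0737]
tool_rot: [-1.571, -0.011, 1.567]
contact_force: [-0.7, 40.4, 10.5]
opening: 0.0146
time: 15.0
tool_pos: [0.516, 0.0061, 0.0737]
tool_rot: [-1.571, -0.011, 1.569]
contact_force: [-0.4, 39.6, 9.7]
opening: 0.0193
```

```bash
python3 -m creep '[{"dx":0.003,"dy":0,"dz":0,"rx":0,"ry":0,"rz":0,"gripper":0},{"dx":0.003,"dy":0,"dz":0,"rx":0,"ry":0,"rz":0,"gripper":0.7},{"dx":0.003,"dy":0,"dz":0,"rx":0,"ry":0,"rz":0,"gripper":0.7},{"dx":0.003,"dy":0,"dz":0,"rx":0,"ry":0,"rz":0,"gripper":0.7},{"dx":0.003,"dy":0,"dz":0,"rx":0,"ry":0,"rz":0,"gripper":0.7},{"dx":0.003,"dy":-0.06,"dz":0,"rx":0,"ry":0,"rz":0,"gripper":1},{"dx":0.003,"dy":-0.12,"dz":0,"rx":0,"ry":0,"rz":0,"gripper":1},{"dx":0.003,"dy":-0.17,"dz":0.03,"rx":0,"ry":0,"rz":0,"gripper":1},{"dx":0.003,"dy":-0.17,"dz":0.08,"rx":0,"ry":0,"rz":0,"gripper":1},{"dx":0.003,"dy":-0.17,"dz":0.13,"rx":0,"ry":0,"rz":0,"gripper":1},{"dx":0.003,"dy":-0.17,"dz":0.13,"rx":0,"ry":0,"rz":0,"gripper":1}]' 20
python3 - <<'E'
from meas import *
st(); im,d=cam('wrist'); save(im,'w3.png',s=1.5)
im,d=cam('side'); save(im,'d4.png',s=1.5)
for n in ['wrist','side']:
    b=(0,0,512,384) if n=='wrist' else (215,120,310,210)
    P=col(n,b,(20,120,60),(35,255,255),(.076,.092)); desc('tabtop',P)
    P=col(n,b,(100,120,40),(125,255,255),(.037,.05)); desc('bluewalls',P)
    for yy in np.arange(.0,.27,.004):
        q=P[abs(P[:,1]-yy)<.002]; q=q[(q[:,0]>.5)&(q[:,0]<.6)]; print(round(yy,3),len(q),end='; ')
E
```

```text
time: 16.38
tool_pos: [0.3835, 0.0016, 0.2428]
tool_rot: [-1.57, -0.0, 1.57]
contact_force: [1.1, 0.5, 0.0]
opening: 0.0915
t 16.38 pos [0.3835 0.0016 0.2428] rot [-1.57 -0.    1.57] F [1.1 0.5 0. ] open 0.0915 q [-0.2   0.08  1.87 -0.    1.19 -1.77]
tabtop 237 med [0.5025 0.0085 0.0861] z [0.077 0.086 0.088] (array([506. ,   8.5]), array([12.7, 19.6]), 90.0)
bluewalls 260 med [0.5276 0.0587 0.0406] z [0.038 0.041 0.049] (array([490.7, -61.8]), array([392.6,  43.7]), 75.5)
0.0 0; 0.004 0; 0.008 0; 0.012 0; 0.016 0; 0.02 0; 0.024 0; 0.028 0; 0.032 0; 0.036 0; 0.04 0; 0.044 0; 0.048 0; 0.052 8; 0.056 89; 0.06 37; 0.064 0; 0.068 0; 0.072 0; 0.076 0; 0.08 0; 0.084 0; 0.088 0; 0.092 0; 0.096 0; 0.1 0; 0.104 0; 0.108 0; 0.112 0; 0.116 0; 0.12 7; 0.124 81; 0.128 18; 0.132 0; 0.136 0; 0.14 0; 0.144 0; 0.148 0; 0.152 0; 0.156 0; 0.16 0; 0.164 0; 0.168 0; 0.172 0; 0.176 0; 0.18 0; 0.184 0; 0.188 0; 0.192 0; 0.196 0; 0.2 0; 0.204 0; 0.208 0; 0.212 0; 0.216 0; 0.22 0; 0.224 0; 0.228 0; 0.232 0; 0.236 0; 0.24 0; 0.244 0; 0.248 0; 0.252 0; 0.256 0; 0.26 0; 0.264 0; 0.268 0; tabtop 43 med [0.5189 0.0038 0.0853] z [0.077 0.085 0.091] (array([518.7,   7.2]), array([18.8, 33.7]), 73.9)
bluewalls 211 med [0.5569 0.1281 0.041 ] z [0.037 0.041 0.047] (array([549. , 153.5]), array([207.6, 135.3]), 89.8)
0.0 0; 0.004 0; 0.008 0; 0.012 0; 0.016 0; 0.02 0; 0.024 0; 0.028 0; 0.032 0; 0.036 0; 0.04 0; 0.044 0; 0.048 1; 0.052 12; 0.056 9; 0.06 1; 0.064 0; 0.068 0; 0.072 0; 0.076 0; 0.08 0; 0.084 0; 0.088 0; 0.092 0; 0.096 0; 0.1 0; 0.104 0; 0.108 0; 0.112 0; 0.116 0; 0.12 16; 0.124 22; 0.128 7; 0.132 1; 0.136 0; 0.14 0; 0.144 0; 0.148 0; 0.152 0; 0.156 0; 0.16 0; 0.164 0; 0.168 0; 0.172 0; 0.176 0; 0.18 0; 0.184 6; 0.188 17; 0.192 19; 0.196 5; 0.2 1; 0.204 0; 0.208 0; 0.212 0; 0.216 0; 0.22 0; 0.224 0; 0.228 0; 0.232 0; 0.236 0; 0.24 0; 0.244 0; 0.248 1; 0.252 7; 0.256 5; 0.26 0; 0.264 0; 0.268 0;
```

View pics/w3.png

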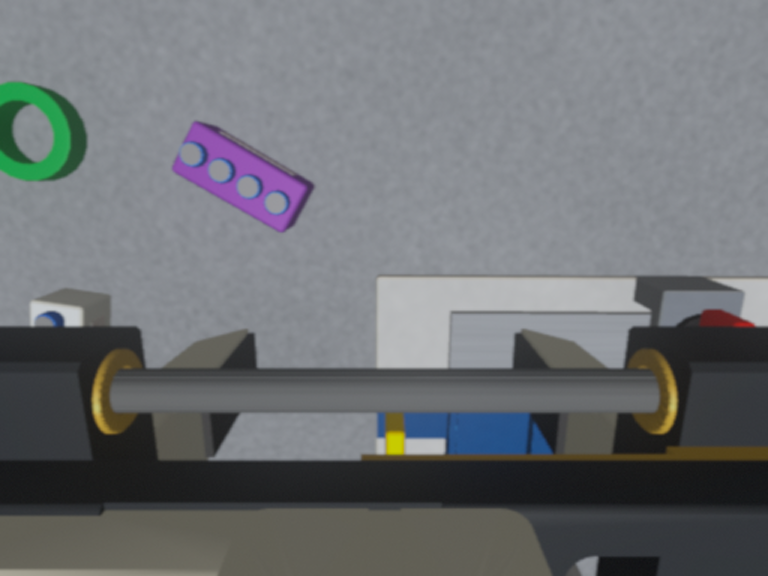

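View pics/d4.png

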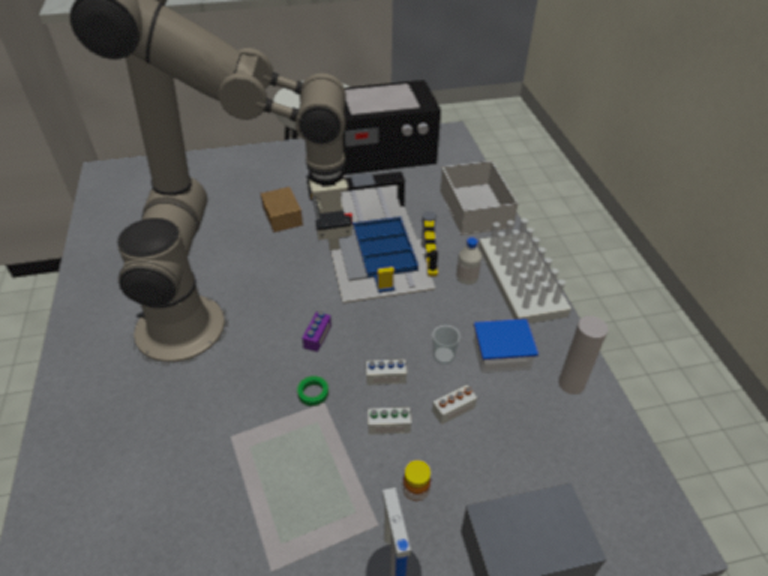

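```bash
python3 -c "
from h import *
delta(.53,-.30,.27,1.42)"
```

```text
t 16.48 pos [0.3869 0.0011 0.2432] rot [-1.573  0.     1.57 ] F [0.1 0.9 0.1] open 0.0915 q [-0.2   0.08  1.86  0.    1.19 -1.77]
to (0.53, -0.3, 0.27, 1.42) d [-0.3011 -0.0264 -0.1434] rv [ 0.002  0.15  -0.   ] rows 6
```

```bash
python3 -m creep '[{"dx":-0.301,"dy":-0.026,"dz":-0.143,"rx":0,"ry":0.15,"rz":0,"gripper":1},{"dx":-0.301,"dy":-0.026,"dz":-0.143,"rx":0,"ry":0.15,"rz":0,"gripper":1},{"dx":-0.301,"dy":-0.026,"dz":-0.143,"rx":0,"ry":0.15,"rz":0,"gripper":1},{"dx":-0.301,"dy":-0.026,"dz":-0.143,"rx":0,"ry":0.15,"rz":0,"gripper":1},{"dx":-0.301,"dy":-0.026,"dz":-0.143,"rx":0,"ry":0.15,"rz":0,"gripper":1},{"dx":-0.301,"dy":-0.026,"dz":-0.143,"rx":0,"ry":0.15,"rz":0,"gripper":1},{"dx":-0.301,"dy":-0.026,"dz":-0.143,"rx":0,"ry":0.15,"rz":0,"gripper":1},{"dx":-0.301,"dy":-0.026,"dz":-0.143,"rx":0,"ry":0.15,"rz":0,"gripper":1},{"dx":-0.301,"dy":-0.026,"dz":-0.143,"rx":0,"ry":0.15,"rz":0,"gripper":1}]'
cat > racks.py <<'E'
from meas import *
s=st(); im,d=cam('wrist')
import sys; save(im,sys.argv[1],s=1.5)
im,W=cloud('wrist'); z=W[...,2]
m=(z>.036)&(z<.049); m[225:]=0   # white top
k,lab,sts,c=cv2.connectedComponentsWithStats(m.astype(np.uint8))
for i in range(1,k):
    if sts[i,4]>300:
        a=cv2.dilate((lab==i).astype(np.uint8),np.ones((9,9)))>0
        caps=a&(z>.049)&(z<.06)
        desc(f'px {np.round(c[i])} caps rgb {im[caps].mean(0).round()}',W[lab==i])
E
python3 racks.py w4.png
```

```text
time: 17.6
tool_pos: [0.5295, -0.2984, 0.2689]
tool_rot: [-1.571, -0.0, 1.422]
contact_force: [0.8, -0.4, 0.3]
opening: 0.0918
t 17.6 pos [ 0.5295 -0.2984  0.2689] rot [-1.571 -0.     1.422] F [ 0.8 -0.4  0.3] open 0.0918 q [-0.64  0.48  1.24  0.    1.42 -2.06]
px [175. 100.] caps rgb [129. 146. 137.] 2169 med [ 0.4374 -0.3746  0.0419] z [0.039 0.042 0.046] (array([ 438.5, -379.6]), array([40.7, 90. ]), 80.2)
px [286. 102.] caps rgb [144. 152. 168.] 2132 med [ 0.4587 -0.256   0.0418] z [0.04  0.042 0.044] (array([ 459.9, -253.6]), array([40.2, 89.8]), 80.7)
px [ 64. 137.] caps rgb [104.  84.  39.] 561 med [ 0.4594 -0.5095  0.0429] z [0.036 0.043 0.049] (array([ 459.4, -518.3]), array([54.5, 33.5]), 1.8)
px [201. 206.] caps rgb [153. 137. 128.] 959 med [ 0.5647 -0.3685  0.0417] z [0.038 0.042 0.047] (array([ 570.7, -374.1]), array([58.9, 40.4]), 17.0)
```

View pics/w4.png

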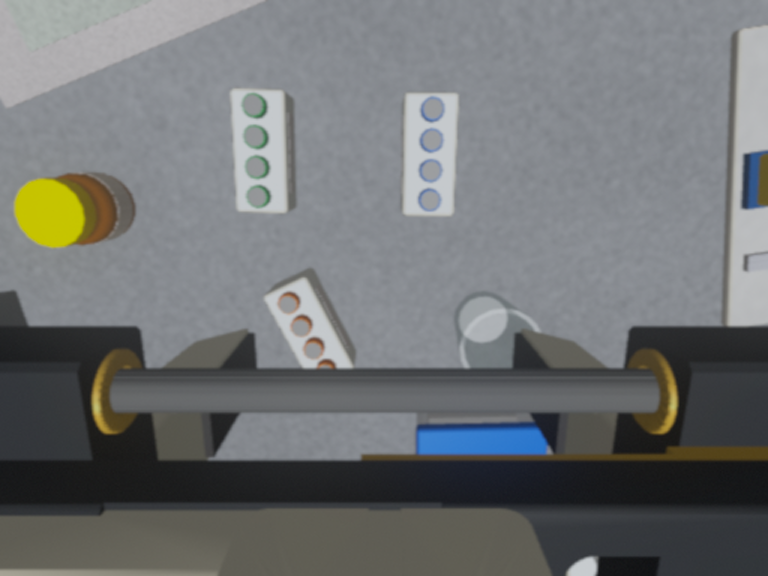

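```bash
python3 -c "
from h import *
delta(.46,-.2536,.12,1.408)
delta(.46,-.2536,.039,1.408)"
```

```text
t 17.65 pos [ 0.5295 -0.2984  0.269 ] rot [-1.571 -0.     1.422] F [0.5 0.5 0.7] open 0.0915 q [-0.64  0.48  1.24  0.    1.42 -2.06]
to (0.46, -0.2536, 0.12, 1.408) d [0.0341 0.149  0.0754] rv [0.    0.014 0.   ] rows 3
t 17.65 pos [ 0.5295 -0.2984  0.269 ] rot [-1.571 -0.     1.422] F [0.5 0.5 0.7] open 0.0915 q [-0.64  0.48  1.24  0.    1.42 -2.06]
to (0.46, -0.2536, 0.039, 1.408) d [0.034  0.23   0.0754] rv [0.    0.014 0.   ] rows 4
```

```bash
python3 -m creep '[{"dx":0.012,"dy":0.05,"dz":0.025,"rx":0,"ry":0.014,"rz":0,"gripper":1},{"dx":0.023,"dy":0.1,"dz":0.05,"rx":0,"ry":0.014,"rz":0,"gripper":1},{"dx":0.034,"dy":0.15,"dz":0.0755,"rx":0,"ry":0.014,"rz":0,"gripper":1},{"dx":0.034,"dy":0.19,"dz":0.0755,"rx":0,"ry":0.014,"rz":0,"gripper":1},{"dx":0.034,"dy":0.23,"dz":0.0755,"rx":0,"ry":0.014,"rz":0,"gripper":0.7},{"dx":0.034,"dy":0.23,"dz":0.0755,"rx":0,"ry":0.014,"rz":0,"gripper":0.3},{"dx":0.034,"dy":0.23,"dz":0.0755,"rx":0,"ry":0.014,"rz":0,"gripper":0.3},{"dx":0.034,"dy":0.23,"dz":0.0755,"rx":0,"ry":0.014,"rz":0,"gripper":0.3},{"dx":0.034,"dy":0.23,"dz":0.0755,"rx":0,"ry":0.014,"rz":0,"gripper":0.3},{"dx":0.034,"dy":0.23,"dz":0.0755,"rx":0,"ry":0.014,"rz":0,"gripper":0.3}]' 20; python3 -c "
from h import *
delta(.46,-.25,.20,1.408)
delta(.5475,.2265,.20,1.571)"
```

```text
time: 18.9
tool_pos: [0.4603, -0.2547, 0.0396]
tool_rot: [-1.572, 0.0, 1.407]
contact_force: [-0.1, 0.7, 4.8]
opening: 0.0399
t 18.9 pos [ 0.4603 -0.2547  0.0396] rot [-1.572  0.     1.407] F [-0.1  0.7  4.8] open 0.0399 q [-0.65  0.6   1.76  0.    0.78 -2.06]
to (0.46, -0.25, 0.2, 1.408) d [ 0.0045 -0.1604  0.0008] rv [ 0.001 -0.001 -0.   ] rows 3
t 18.9 pos [ 0.4603 -0.2547  0.0396] rot [-1.572  0.     1.407] F [-0.1  0.7  4.8] open 0.0399 q [-0.65  0.6   1.76  0.    0.78 -2.06]
to (0.5475, 0.2265, 0.2, 1.571) d [ 0.4889 -0.1606 -0.0078] rv [ 0.001 -0.164 -0.001] rows 9
```

```bash
python3 -m creep '[{"dx":0,"dy":-0.03,"dz":0,"rx":0,"ry":0,"rz":0,"gripper":0.3},{"dx":0,"dy":-0.08,"dz":0,"rx":0,"ry":0,"rz":0,"gripper":0.3},{"dx":0.02,"dy":-0.13,"dz":0,"rx":0,"ry":0,"rz":0,"gripper":0.3},{"dx":0.06,"dy":-0.16,"dz":-0.001,"rx":0,"ry":-0.02,"rz":0,"gripper":0.3},{"dx":0.11,"dy":-0.16,"dz":-0.002,"rx":0,"ry":-0.04,"rz":0,"gripper":0.3},{"dx":0.16,"dy":-0.16,"dz":-0.003,"rx":0,"ry":-0.06,"rz":0,"gripper":0.3},{"dx":0.21,"dy":-0.16,"dz":-0.004,"rx":0,"ry":-0.08,"rz":0,"gripper":0.3},{"dx":0.26,"dy":-0.16,"dz":-0.005,"rx":0,"ry":-0.1,"rz":0,"gripper":0.3},{"dx":0.31,"dy":-0.16,"dz":-0.006,"rx":0,"ry":-0.12,"rz":0,"gripper":0.3},{"dx":0.36,"dy":-0.16,"dz":-0.007,"rx":0,"ry":-0.14,"rz":0,"gripper":0.3},{"dx":0.41,"dy":-0.16,"dz":-0.008,"rx":0,"ry":-0.164,"rz":0,"gripper":0.3},{"dx":0.45,"dy":-0.16,"dz":-0.008,"rx":0,"ry":-0.164,"rz":0,"gripper":0.3},{"dx":0.48,"dy":-0.16,"dz":-0.008,"rx":0,"ry":-0.164,"rz":0,"gripper":0.3},{"dx":0.489,"dy":-0.16,"dz":-0.008,"rx":0,"ry":-0.164,"rz":0,"gripper":0.3},{"dx":0.489,"dy":-0.16,"dz":-0.008,"rx":0,"ry":-0.164,"rz":0,"gripper":0.3}]'
python3 - <<'E'
from h import *
delta(.5475,.2265,.085,1.571)
delta(.5475,.2265,.067,1.571)
im,d=cam('wrist'); save(im,'w5.png',s=1.5)
im,d=cam('scene'); save(im,'s5.png',(245,80,415,230),4.5)
E
```

```text
time: 20.78
tool_pos: [0.5472, 0.2265, 0.1984]
tool_rot: [-1.57, 0.0, 1.572]
contact_force: [-0.1, -0.4, -1.9]
opening: 0.0397
t 20.77 pos [0.5472 0.2265 0.1984] rot [-1.57   0.     1.572] F [-0.1 -0.4 -1.9] open 0.0397 q [ 0.26  0.5   1.4  -0.    1.24 -1.31]
to (0.5475, 0.2265, 0.085, 1.571) d [ 1.000e-04  1.134e-01 -4.000e-04] rv [-0.001  0.001 -0.   ] rows 2
t 20.77 pos [0.5472 0.2265 0.1984] rot [-1.57   0.     1.572] F [-0.1 -0.4 -1.9] open 0.0397 q [ 0.26  0.5   1.4  -0.    1.24 -1.31]
to (0.5475, 0.2265, 0.067, 1.571) d [ 1.000e-04  1.314e-01 -4.000e-04] rv [-0.001  0.001 -0.   ] rows 3
```

View pics/s5.png

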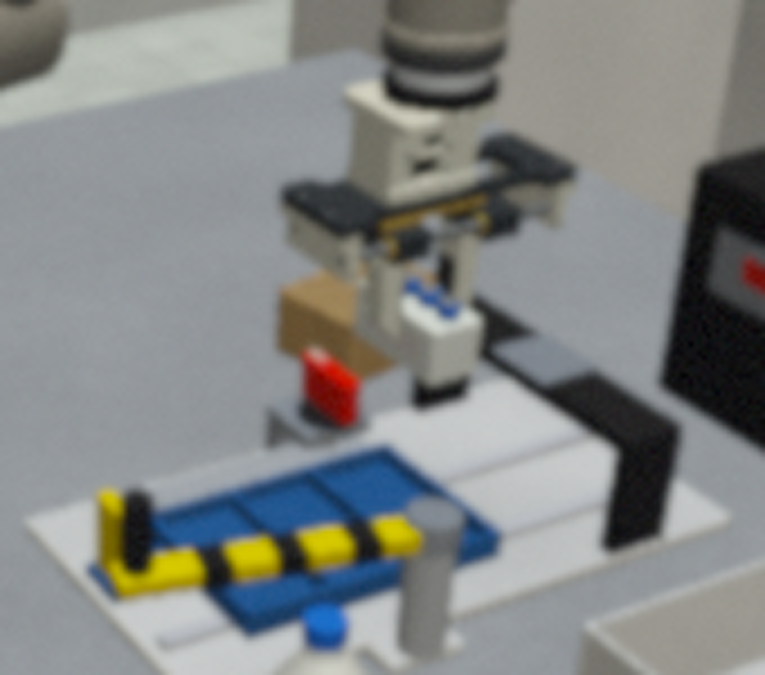

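View pics/w5.png

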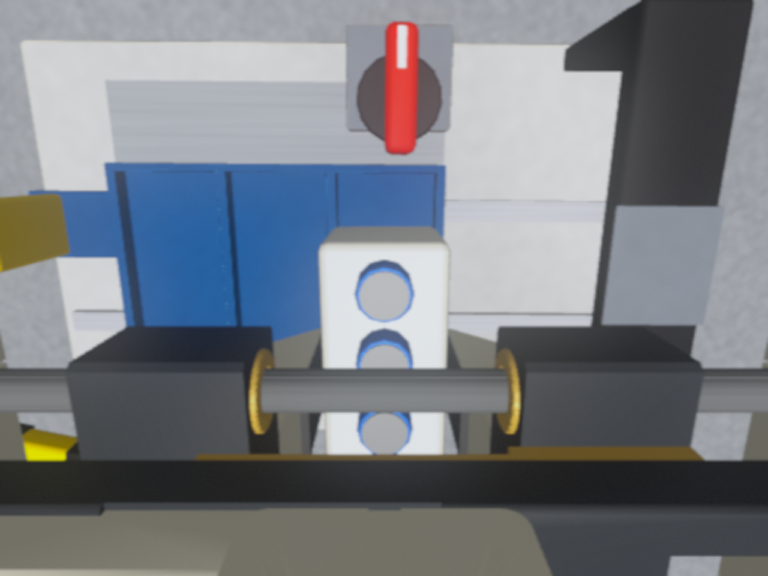

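Run:
```python
from meas import *
P=col('wrist',(0,90,310,220),(100,120,30),(125,255,255),(.037,.046)); 
h,e=np.histogram(P[:,1],np.arange(.03,.28,.003))
print([(round(a,3),int(n)) for a,n in zip(e,h) if n>25]); print(P[:,0].min(),P[:,0].max())
P=col('wrist',(0,90,310,220),(100,120,30),(125,255,255),(.02,.046)); desc('b',P)
```

```text
[(np.float64(0.054), 238), (np.float64(0.057), 415), (np.float64(0.06), 85), (np.float64(0.12), 92), (np.float64(0.123), 339), (np.float64(0.126), 353), (np.float64(0.189), 97), (np.float64(0.192), 132), (np.float64(0.195), 77), (np.float64(0.258), 145), (np.float64(0.261), 48)]
0.4782527993184084 0.5823209578576249
b 18880 med [0.5173 0.1279 0.0272] z [0.026 0.027 0.042] (array([534., 129.]), array([265.9, 111.1]), 89.6)
```

```bash
python3 -m creep '[{"dx":0,"dy":0.05,"dz":0,"rx":0,"ry":0,"rz":0,"gripper":0.3},{"dx":0,"dy":0.1,"dz":0,"rx":0,"ry":0,"rz":0,"gripper":0.3},{"dx":0,"dy":0.12,"dz":0,"rx":0,"ry":0,"rz":0,"gripper":0.3},{"dx":0,"dy":0.128,"dz":0,"rx":0,"ry":0,"rz":0,"gripper":0.3},{"dx":0,"dy":0.132,"dz":0,"rx":0,"ry":0,"rz":0,"gripper":0.3},{"dx":0,"dy":0.132,"dz":0,"rx":0,"ry":0,"rz":0,"gripper":0.3}]'
python3 -m creep '[{"dx":0,"dy":0,"dz":0,"rx":0,"ry":0,"rz":0,"gripper":0.55},{"dx":0,"dy":0,"dz":0,"rx":0,"ry":0,"rz":0,"gripper":0.55},{"dx":0,"dy":0,"dz":0,"rx":0,"ry":0,"rz":0,"gripper":0.55},{"dx":0,"dy":0,"dz":0,"rx":0,"ry":0,"rz":0,"gripper":0.55},{"dx":0,"dy":-0.03,"dz":0,"rx":0,"ry":0,"rz":0,"gripper":0.55},{"dx":0,"dy":-0.08,"dz":0,"rx":0,"ry":0,"rz":0,"gripper":0.55},{"dx":0,"dy":-0.13,"dz":0,"rx":0,"ry":0,"rz":0,"gripper":1}]'
python3 - <<'E'
from h import *
delta(.50,-.40,.22,1.40)
im,d=cam('wrist'); save(im,'w6.png',s=1.5)
E
```

```text
time: 21.62
tool_pos: [0.5481, 0.2265, 0.0676]
tool_rot: [-1.572, -0.0, 1.571]
contact_force: [-0.5, 0.2, -1.1]
opening: 0.0404
time: 22.5
tool_pos: [0.5473, 0.2265, 0.198]
tool_rot: [-1.57, 0.0, 1.571]
contact_force: [0.3, 0.7, 0.4]
opening: 0.0566
t 22.5 pos [0.5473 0.2265 0.198 ] rot [-1.57   0.     1.571] F [0.3 0.7 0.4] open 0.0566 q [ 0.26  0.5   1.4   0.    1.24 -1.31]
to (0.5, -0.4, 0.22, 1.4) d [-0.6265 -0.0219  0.0474] rv [-0.001  0.171 -0.   ] rows 11
```

View pics/w6.png

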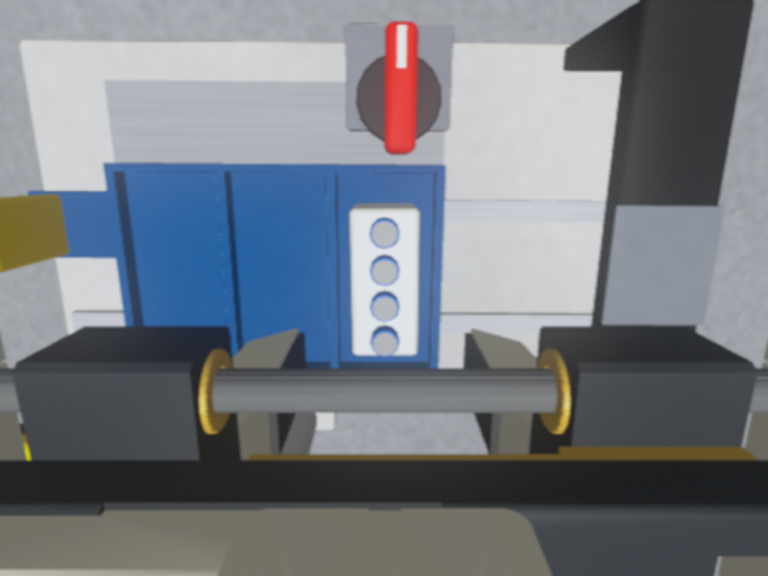

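```bash
python3 -c "
from h import *
delta(.60,-.38,.27,1.40)"; python3 -m creep '[{"dx":-0.06,"dy":-0.03,"dz":-0.006,"rx":0,"ry":0.02,"rz":0,"gripper":1},{"dx":-0.12,"dy":-0.072,"dz":-0.012,"rx":0,"ry":0.04,"rz":0,"gripper":1},{"dx":-0.18,"dy":-0.072,"dz":-0.018,"rx":0,"ry":0.06,"rz":0,"gripper":1},{"dx":-0.24,"dy":-0.072,"dz":-0.024,"rx":0,"ry":0.08,"rz":0,"gripper":1},{"dx":-0.3,"dy":-0.072,"dz":-0.03,"rx":0,"ry":0.1,"rz":0,"gripper":1},{"dx":-0.36,"dy":-0.072,"dz":-0.036,"rx":0,"ry":0.12,"rz":0,"gripper":1},{"dx":-0.42,"dy":-0.072,"dz":-0.042,"rx":0,"ry":0.14,"rz":0,"gripper":1},{"dx":-0.48,"dy":-0.072,"dz":-0.048,"rx":0,"ry":0.16,"rz":0,"gripper":1},{"dx":-0.54,"dy":-0.072,"dz":-0.052,"rx":0,"ry":0.171,"rz":0,"gripper":1},{"dx":-0.59,"dy":-0.072,"dz":-0.053,"rx":0,"ry":0.171,"rz":0,"gripper":1},{"dx":-0.606,"dy":-0.072,"dz":-0.053,"rx":0,"ry":0.171,"rz":0,"gripper":1},{"dx":-0.606,"dy":-0.072,"dz":-0.053,"rx":0,"ry":0.171,"rz":0,"gripper":1}]'; python3 racks.py w7.png
```

```text
t 22.55 pos [0.5501 0.2274 0.2056] rot [-1.582 -0.003  1.571] F [2.9 0.5 4.9] open 0.0605 q [ 0.26  0.49  1.39  0.    1.24 -1.31]
to (0.6, -0.38, 0.27, 1.4) d [-0.6073 -0.0656 -0.0503] rv [0.011 0.171 0.004] rows 10
time: 24.05
tool_pos: [0.6004, -0.3798, 0.2679]
tool_rot: [-1.57, -0.001, 1.399]
contact_force: [0.0, 0.5, -1.4]
opening: 0.0918
t 24.05 pos [ 0.6004 -0.3798  0.2679] rot [-1.570e+00 -1.000e-03  1.399e+00] F [ 0.   0.5 -1.4] open 0.0918 q [-0.67  0.7   0.86  0.    1.59 -2.07]
px [231.  34.] caps rgb [133. 152. 141.] 1844 med [ 0.4522 -0.3801  0.0419] z [0.039 0.042 0.045] (array([ 450.7, -381.9]), array([40.1, 66.1]), 80.3)
px [115.  71.] caps rgb [108.  88.  37.] 549 med [ 0.4692 -0.5099  0.0429] z [0.036 0.043 0.048] (array([ 464.6, -519.2]), array([32.2, 55. ]), 65.3)
px [262. 154.] caps rgb [168. 156. 149.] 1893 med [ 0.584  -0.3698  0.0418] z [0.039 0.042 0.044] (array([ 585.7, -369.7]), array([89.8, 39.9]), 17.0)
px [406. 157.] caps rgb [118. 125. 128.] 330 med [ 0.6185 -0.2012  0.0428] z [0.036 0.043 0.049] (array([ 613.5, -209.7]), array([27.4, 51.3]), 61.4)
px [ 44. 177.] caps rgb [62. 63. 65.] 631 med [ 0.5661 -0.6298  0.0426] z [0.036 0.043 0.049] (array([ 567.7, -630. ]), array([97.5,  4.1]), 1.1)
```

View pics/w7.png

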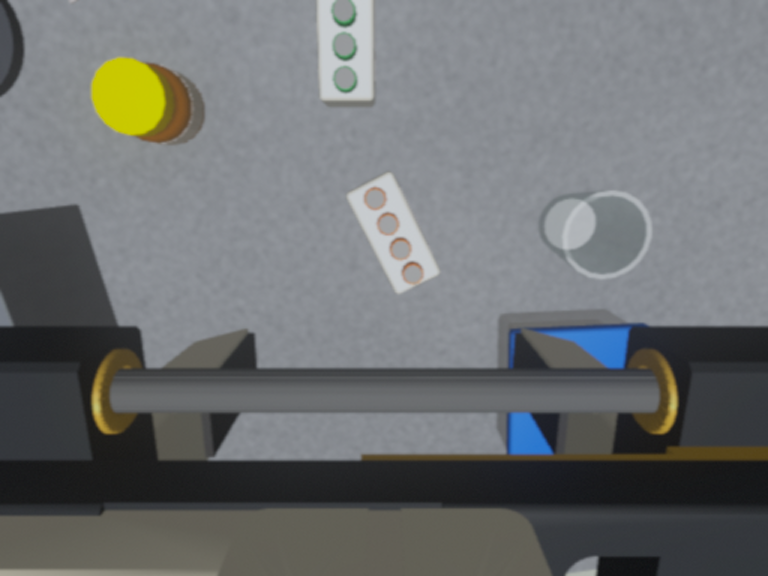

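```bash
python3 -c "
from h import *
delta(.5857,-.3697,.12,1.868)
delta(.5857,-.3697,.039,1.868)"
```

```text
t 24.1 pos [ 0.6007 -0.3785  0.2683] rot [-1.57e+00 -1.00e-03  1.40e+00] F [-0.8  1.3  0.4] open 0.0918 q [-0.67  0.7   0.86  0.    1.59 -2.07]
to (0.5857, -0.3697, 0.12, 1.868) d [0.006  0.1484 0.0163] rv [-0.    -0.468  0.001] rows 3
t 24.1 pos [ 0.6007 -0.3785  0.2683] rot [-1.57e+00 -1.00e-03  1.40e+00] F [-0.8  1.3  0.4] open 0.0918 q [-0.67  0.7   0.86  0.    1.59 -2.07]
to (0.5857, -0.3697, 0.039, 1.868) d [0.0059 0.2294 0.0162] rv [-0.    -0.468  0.001] rows 4
```

```bash
python3 -m creep '[{"dx":0.002,"dy":0.05,"dz":0.006,"rx":0,"ry":-0.16,"rz":0,"gripper":1},{"dx":0.004,"dy":0.1,"dz":0.012,"rx":0,"ry":-0.32,"rz":0,"gripper":1},{"dx":0.006,"dy":0.14,"dz":0.016,"rx":0,"ry":-0.468,"rz":0,"gripper":1},{"dx":0.006,"dy":0.17,"dz":0.016,"rx":0,"ry":-0.468,"rz":0,"gripper":1},{"dx":0.006,"dy":0.205,"dz":0.016,"rx":0,"ry":-0.468,"rz":0,"gripper":1},{"dx":0.006,"dy":0.229,"dz":0.016,"rx":0,"ry":-0.468,"rz":0,"gripper":0.7},{"dx":0.006,"dy":0.229,"dz":0.016,"rx":0,"ry":-0.468,"rz":0,"gripper":0.3},{"dx":0.006,"dy":0.229,"dz":0.016,"rx":0,"ry":-0.468,"rz":0,"gripper":0.3},{"dx":0.006,"dy":0.229,"dz":0.016,"rx":0,"ry":-0.468,"rz":0,"gripper":0.3},{"dx":0.006,"dy":0.229,"dz":0.016,"rx":0,"ry":-0.468,"rz":0,"gripper":0.3},{"dx":0.006,"dy":0.229,"dz":0.016,"rx":0,"ry":-0.468,"rz":0,"gripper":0.3}]' 20; python3 -c "
from h import *
delta(.5485,.159,.20,1.571)"
```

```text
time: 25.48
tool_pos: [0.586, -0.3708, 0.0404]
tool_rot: [-1.571, 0.0, 1.868]
contact_force: [-0.7, 1.4, 2.6]
opening: 0.0401
t 25.48 pos [ 0.586  -0.3708  0.0404] rot [-1.571  0.     1.868] F [-0.7  1.4  2.6] open 0.0401 q [-0.67  0.84  1.22  0.    1.08 -2.54]
to (0.5485, 0.159, 0.2, 1.571) d [ 0.5175 -0.1597 -0.1193] rv [ 0.001  0.297 -0.   ] rows 9
```

```bash
python3 -m creep '[{"dx":0,"dy":-0.03,"dz":0,"rx":0,"ry":0,"rz":0,"gripper":0.3},{"dx":0,"dy":-0.08,"dz":0,"rx":0,"ry":0,"rz":0,"gripper":0.3},{"dx":0.02,"dy":-0.13,"dz":-0.005,"rx":0,"ry":0.0,"rz":0,"gripper":0.3},{"dx":0.06,"dy":-0.17,"dz":-0.014,"rx":0,"ry":0.03,"rz":0,"gripper":0.3},{"dx":0.11,"dy":-0.19,"dz":-0.025,"rx":0,"ry":0.07,"rz":0,"gripper":0.3},{"dx":0.16,"dy":-0.19,"dz":-0.037,"rx":0,"ry":0.1,"rz":0,"gripper":0.3},{"dx":0.21,"dy":-0.19,"dz":-0.048,"rx":0,"ry":0.14,"rz":0,"gripper":0.3},{"dx":0.26,"dy":-0.19,"dz":-0.06,"rx":0,"ry":0.17,"rz":0,"gripper":0.3},{"dx":0.31,"dy":-0.19,"dz":-0.071,"rx":0,"ry":0.2,"rz":0,"gripper":0.3},{"dx":0.36,"dy":-0.19,"dz":-0.083,"rx":0,"ry":0.23,"rz":0,"gripper":0.3},{"dx":0.41,"dy":-0.19,"dz":-0.095,"rx":0,"ry":0.26,"rz":0,"gripper":0.3},{"dx":0.46,"dy":-0.19,"dz":-0.106,"rx":0,"ry":0.28,"rz":0,"gripper":0.3},{"dx":0.5,"dy":-0.175,"dz":-0.115,"rx":0,"ry":0.297,"rz":0,"gripper":0.3},{"dx":0.5175,"dy":-0.16,"dz":-0.119,"rx":0,"ry":0.297,"rz":0,"gripper":0.3},{"dx":0.5175,"dy":-0.16,"dz":-0.119,"rx":0,"ry":0.297,"rz":0,"gripper":0.3},{"dx":0.5175,"dy":-0.16,"dz":-0.119,"rx":0,"ry":0.297,"rz":0,"gripper":0.3}]'
python3 - <<'E'
from h import *
delta(.5485,.159,.068,1.571)
im,d=cam('wrist'); save(im,'w8.png',s=1.5)
E
```

```text
time: 27.48
tool_pos: [0.5485, 0.1578, 0.1998]
tool_rot: [-1.571, 0.001, 1.57]
contact_force: [0.0, 0.3, -1.9]
opening: 0.04
t 27.48 pos [0.5485 0.1578 0.1998] rot [-1.571e+00  1.000e-03  1.570e+00] F [ 0.   0.3 -1.9] open 0.04 q [ 0.15  0.46  1.46 -0.    1.22 -1.42]
to (0.5485, 0.159, 0.068, 1.571) d [ 0.0013  0.1318 -0.    ] rv [ 0.    -0.001 -0.001] rows 3
```

View pics/w8.png

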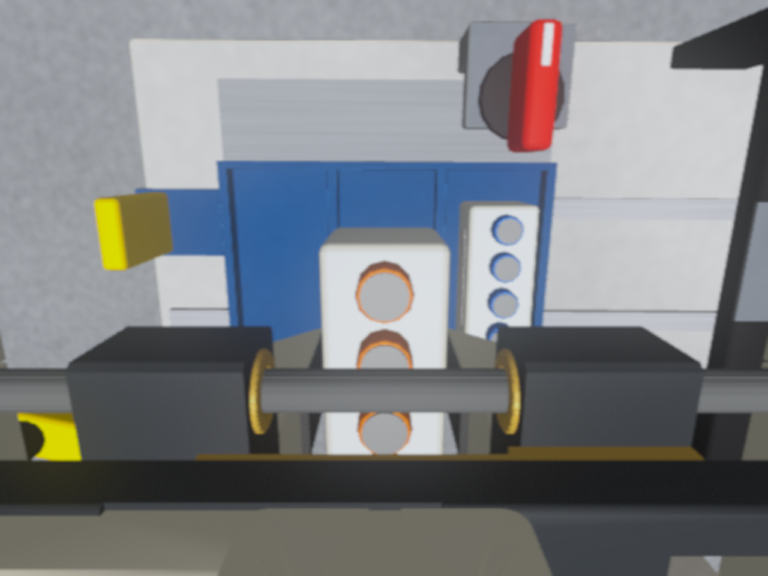

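```bash
python3 -m creep '[{"dx":0,"dy":0.05,"dz":0,"rx":0,"ry":0,"rz":0,"gripper":0.3},{"dx":0,"dy":0.1,"dz":0,"rx":0,"ry":0,"rz":0,"gripper":0.3},{"dx":0,"dy":0.12,"dz":0,"rx":0,"ry":0,"rz":0,"gripper":0.3},{"dx":0,"dy":0.129,"dz":0,"rx":0,"ry":0,"rz":0,"gripper":0.3},{"dx":0,"dy":0.133,"dz":0,"rx":0,"ry":0,"rz":0,"gripper":0.3},{"dx":0,"dy":0.133,"dz":0,"rx":0,"ry":0,"rz":0,"gripper":0.3}]'
python3 -m creep '[{"dx":0,"dy":0,"dz":0,"rx":0,"ry":0,"rz":0,"gripper":0.51},{"dx":0,"dy":0,"dz":0,"rx":0,"ry":0,"rz":0,"gripper":0.51},{"dx":0,"dy":0,"dz":0,"rx":0,"ry":0,"rz":0,"gripper":0.51},{"dx":0,"dy":0,"dz":0,"rx":0,"ry":0,"rz":0,"gripper":0.51},{"dx":0,"dy":-0.03,"dz":0,"rx":0,"ry":0,"rz":0,"gripper":0.51},{"dx":0,"dy":-0.08,"dz":0,"rx":0,"ry":0,"rz":0,"gripper":0.51},{"dx":0,"dy":-0.13,"dz":0,"rx":0,"ry":0,"rz":0,"gripper":1},{"dx":0,"dy":-0.13,"dz":0,"rx":0,"ry":0,"rz":0,"gripper":1}]'
python3 - <<'E'
from h import *
delta(.50,-.38,.25,1.40)
im,d=cam('wrist'); save(im,'w9.png',s=1.5)
E
```

```text
time: 28.28
tool_pos: [0.549, 0.1587, 0.0679]
tool_rot: [-1.573, -0.0, 1.571]
contact_force: [-0.1, 0.0, -2.0]
opening: 0.0397
time: 29.28
tool_pos: [0.5502, 0.1593, 0.2012]
tool_rot: [-1.58, -0.001, 1.571]
contact_force: [0.0, 0.2, -0.5]
opening: 0.0625
t 29.27 pos [0.5502 0.1593 0.2012] rot [-1.580e+00 -1.000e-03  1.571e+00] F [ 0.   0.2 -0.5] open 0.0625 q [ 0.15  0.46  1.46  0.    1.21 -1.42]
to (0.5, -0.38, 0.25, 1.4) d [-0.5392 -0.05    0.05  ] rv [0.009 0.171 0.002] rows 9
```

View pics/w9.png

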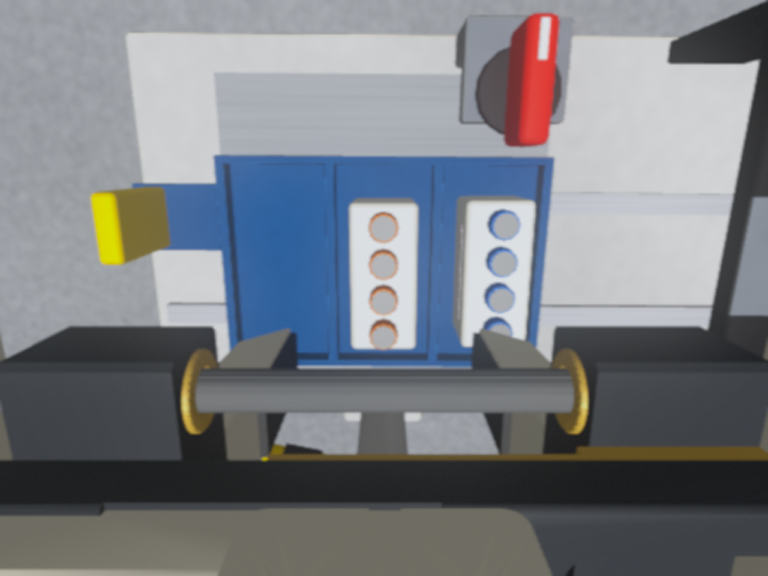

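Both flat in their lanes. Next the green rack: fly over it and look.

```bash
python3 -m creep '[{"dx":-0.06,"dy":-0.03,"dz":0.005,"rx":0,"ry":0.02,"rz":0,"gripper":1},{"dx":-0.12,"dy":-0.05,"dz":0.01,"rx":0,"ry":0.04,"rz":0,"gripper":1},{"dx":-0.18,"dy":-0.05,"dz":0.016,"rx":0,"ry":0.06,"rz":0,"gripper":1},{"dx":-0.24,"dy":-0.05,"dz":0.022,"rx":0,"ry":0.08,"rz":0,"gripper":1},{"dx":-0.3,"dy":-0.05,"dz":0.028,"rx":0,"ry":0.1,"rz":0,"gripper":1},{"dx":-0.36,"dy":-0.05,"dz":0.034,"rx":0,"ry":0.12,"rz":0,"gripper":1},{"dx":-0.42,"dy":-0.05,"dz":0.04,"rx":0,"ry":0.14,"rz":0,"gripper":1},{"dx":-0.48,"dy":-0.05,"dz":0.046,"rx":0,"ry":0.16,"rz":0,"gripper":1},{"dx":-0.525,"dy":-0.05,"dz":0.05,"rx":0,"ry":0.171,"rz":0,"gripper":1},{"dx":-0.539,"dy":-0.05,"dz":0.05,"rx":0,"ry":0.171,"rz":0,"gripper":1},{"dx":-0.539,"dy":-0.05,"dz":0.05,"rx":0,"ry":0.171,"rz":0,"gripper":1}]'; python3 racks.py w10.png
```

```text
time: 30.7
tool_pos: [0.4978, -0.38, 0.2451]
tool_rot: [-1.569, -0.002, 1.399]
contact_force: [-0.7, -0.1, -0.6]
opening: 0.0919
t 30.7 pos [ 0.4978 -0.38    0.2451] rot [-1.569 -0.002  1.399] F [-0.7 -0.1 -0.6] open 0.0919 q [-0.77  0.53  1.22  0.    1.4  -2.17]
px [247. 118.] caps rgb [144. 159. 151.] 2346 med [ 0.4371 -0.3788  0.0418] z [0.04  0.042 0.044] (array([ 438.7, -380. ]), array([39.7, 89.1]), 80.3)
px [130. 157.] caps rgb [106.  87.  39.] 493 med [ 0.4544 -0.5096  0.0427] z [0.037 0.043 0.048] (array([ 457.5, -519.1]), array([54.9, 34.3]), 9.4)
```

View pics/w10.png

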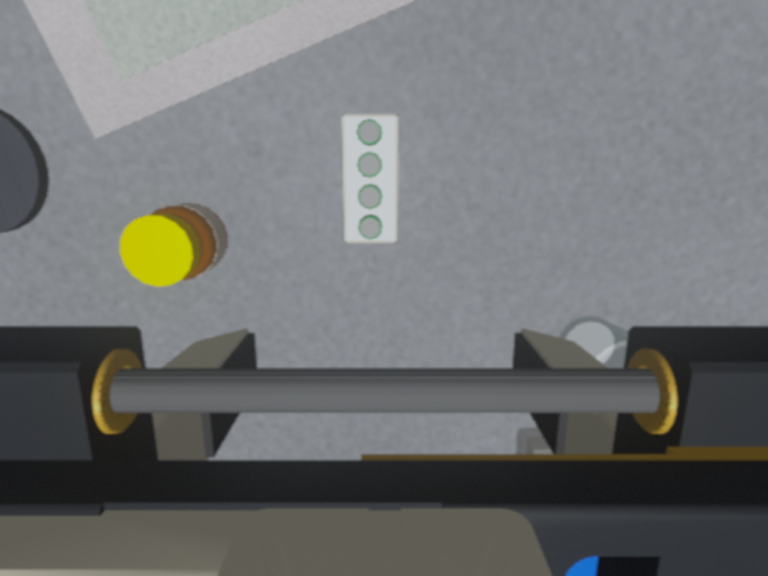

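```bash
python3 -c "
from h import *
delta(.4387,-.380,.039,1.401)"
```

```text
t 30.75 pos [ 0.4982 -0.379   0.2456] rot [-1.569 -0.002  1.4  ] F [-0.6  1.2 -0.7] open 0.0919 q [-0.77  0.53  1.22  0.    1.4  -2.17]
to (0.4387, -0.38, 0.039, 1.401) d [-0.0115  0.2066  0.0581] rv [-0.002 -0.001  0.002] rows 4
```

```bash
python3 -m creep '[{"dx":-0.005,"dy":0.04,"dz":0.03,"rx":0,"ry":0,"rz":0,"gripper":1},{"dx":-0.011,"dy":0.08,"dz":0.058,"rx":0,"ry":0,"rz":0,"gripper":1},{"dx":-0.011,"dy":0.12,"dz":0.058,"rx":0,"ry":0,"rz":0,"gripper":1},{"dx":-0.011,"dy":0.165,"dz":0.058,"rx":0,"ry":0,"rz":0,"gripper":1},{"dx":-0.011,"dy":0.206,"dz":0.058,"rx":0,"ry":0,"rz":0,"gripper":0.7},{"dx":-0.011,"dy":0.206,"dz":0.058,"rx":0,"ry":0,"rz":0,"gripper":0.3},{"dx":-0.011,"dy":0.206,"dz":0.058,"rx":0,"ry":0,"rz":0,"gripper":0.3},{"dx":-0.011,"dy":0.206,"dz":0.058,"rx":0,"ry":0,"rz":0,"gripper":0.3},{"dx":-0.011,"dy":0.206,"dz":0.058,"rx":0,"ry":0,"rz":0,"gripper":0.3},{"dx":-0.011,"dy":0.206,"dz":0.058,"rx":0,"ry":0,"rz":0,"gripper":0.3}]' 20; python3 -c "
from h import *
delta(.5485,.0905,.20,1.571)"
```

```text
time: 32.0
tool_pos: [0.4395, -0.3812, 0.0417]
tool_rot: [-1.572, 0.0, 1.4]
contact_force: [0.8, 2.0, 4.7]
opening: 0.0399
t 32.0 pos [ 0.4395 -0.3812  0.0417] rot [-1.572  0.     1.4  ] F [0.8 2.  4.7] open 0.0399 q [-0.85  0.67  1.59  0.    0.88 -2.25]
to (0.5485, 0.0905, 0.2, 1.571) d [ 0.4833 -0.1585 -0.0273] rv [ 0.001 -0.171 -0.   ] rows 9
```

```bash
python3 -m creep '[{"dx":0,"dy":-0.03,"dz":0,"rx":0,"ry":0,"rz":0,"gripper":0.3},{"dx":0,"dy":-0.08,"dz":0,"rx":0,"ry":0,"rz":0,"gripper":0.3},{"dx":0.02,"dy":-0.13,"dz":-0.001,"rx":0,"ry":0.0,"rz":0,"gripper":0.3},{"dx":0.06,"dy":-0.17,"dz":-0.003,"rx":0,"ry":-0.02,"rz":0,"gripper":0.3},{"dx":0.11,"dy":-0.19,"dz":-0.006,"rx":0,"ry":-0.04,"rz":0,"gripper":0.3},{"dx":0.16,"dy":-0.19,"dz":-0.009,"rx":0,"ry":-0.06,"rz":0,"gripper":0.3},{"dx":0.21,"dy":-0.19,"dz":-0.012,"rx":0,"ry":-0.08,"rz":0,"gripper":0.3},{"dx":0.26,"dy":-0.19,"dz":-0.015,"rx":0,"ry":-0.1,"rz":0,"gripper":0.3},{"dx":0.31,"dy":-0.19,"dz":-0.018,"rx":0,"ry":-0.12,"rz":0,"gripper":0.3},{"dx":0.36,"dy":-0.19,"dz":-0.021,"rx":0,"ry":-0.14,"rz":0,"gripper":0.3},{"dx":0.41,"dy":-0.19,"dz":-0.024,"rx":0,"ry":-0.16,"rz":0,"gripper":0.3},{"dx":0.46,"dy":-0.18,"dz":-0.026,"rx":0,"ry":-0.171,"rz":0,"gripper":0.3},{"dx":0.483,"dy":-0.16,"dz":-0.027,"rx":0,"ry":-0.171,"rz":0,"gripper":0.3},{"dx":0.483,"dy":-0.16,"dz":-0.027,"rx":0,"ry":-0.171,"rz":0,"gripper":0.3},{"dx":0.483,"dy":-0.16,"dz":-0.027,"rx":0,"ry":-0.171,"rz":0,"gripper":0.3}]'
python3 - <<'E'
from h import *
delta(.5485,.0905,.069,1.571)
im,d=cam('wrist'); save(im,'w11.png',s=1.5)
E
```

```text
time: 33.88
tool_pos: [0.5479, 0.0896, 0.201]
tool_rot: [-1.571, 0.0, 1.571]
contact_force: [0.3, -0.7, -1.7]
opening: 0.0399
t 33.88 pos [0.5479 0.0896 0.201 ] rot [-1.571  0.     1.571] F [ 0.3 -0.7 -1.7] open 0.0399 q [ 0.02  0.43  1.51 -0.    1.2  -1.55]
to (0.5485, 0.0905, 0.069, 1.571) d [ 0.0009  0.132  -0.0006] rv [-0. -0. -0.] rows 3
```

View pics/w11.png

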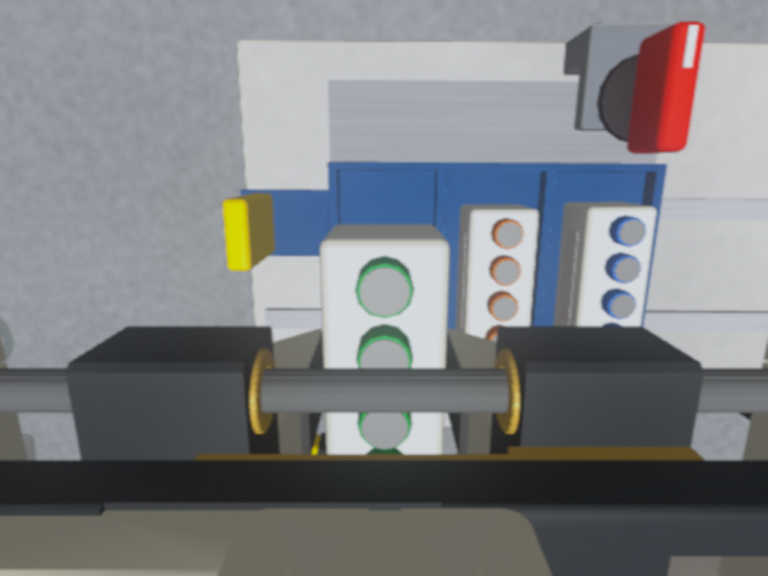

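```bash
python3 -m creep '[{"dx":0,"dy":0.05,"dz":0,"rx":0,"ry":0,"rz":0,"gripper":0.3},{"dx":0,"dy":0.1,"dz":0,"rx":0,"ry":0,"rz":0,"gripper":0.3},{"dx":0,"dy":0.12,"dz":0,"rx":0,"ry":0,"rz":0,"gripper":0.3},{"dx":0,"dy":0.129,"dz":0,"rx":0,"ry":0,"rz":0,"gripper":0.3},{"dx":0,"dy":0.133,"dz":0,"rx":0,"ry":0,"rz":0,"gripper":0.3},{"dx":0,"dy":0.133,"dz":0,"rx":0,"ry":0,"rz":0,"gripper":0.3}]'
python3 -m creep '[{"dx":0,"dy":0,"dz":0,"rx":0,"ry":0,"rz":0,"gripper":0.51},{"dx":0,"dy":0,"dz":0,"rx":0,"ry":0,"rz":0,"gripper":0.51},{"dx":0,"dy":0,"dz":0,"rx":0,"ry":0,"rz":0,"gripper":0.51},{"dx":0,"dy":0,"dz":0,"rx":0,"ry":0,"rz":0,"gripper":0.51},{"dx":0,"dy":-0.03,"dz":0,"rx":0,"ry":0,"rz":0,"gripper":0.51},{"dx":0,"dy":-0.08,"dz":0,"rx":0,"ry":0,"rz":0,"gripper":0.51},{"dx":0,"dy":-0.13,"dz":0,"rx":0,"ry":0,"rz":0,"gripper":0.6},{"dx":0,"dy":-0.13,"dz":0,"rx":0,"ry":0,"rz":0,"gripper":0.6}]'
python3 - <<'E'
from h import *
delta(.517,.0085,.17,1.571)
im,d=cam('wrist'); save(im,'w12.png',s=1.5)
E
```

```text
time: 34.67
tool_pos: [0.5488, 0.09, 0.069]
tool_rot: [-1.573, -0.0, 1.57]
contact_force: [0.3, 0.5, -2.3]
opening: 0.04
time: 35.67
tool_pos: [0.5501, 0.0904, 0.202]
tool_rot: [-1.58, -0.0, 1.571]
contact_force: [0.2, 0.1, -0.3]
opening: 0.055
t 35.67 pos [0.5501 0.0904 0.202 ] rot [-1.58  -0.     1.571] F [ 0.2  0.1 -0.3] open 0.055 q [ 0.03  0.43  1.51  0.    1.2  -1.55]
to (0.517, 0.0085, 0.17, 1.571) d [-0.0819  0.0317  0.0334] rv [0.009 0.    0.   ] rows 2
```

View pics/w12.png

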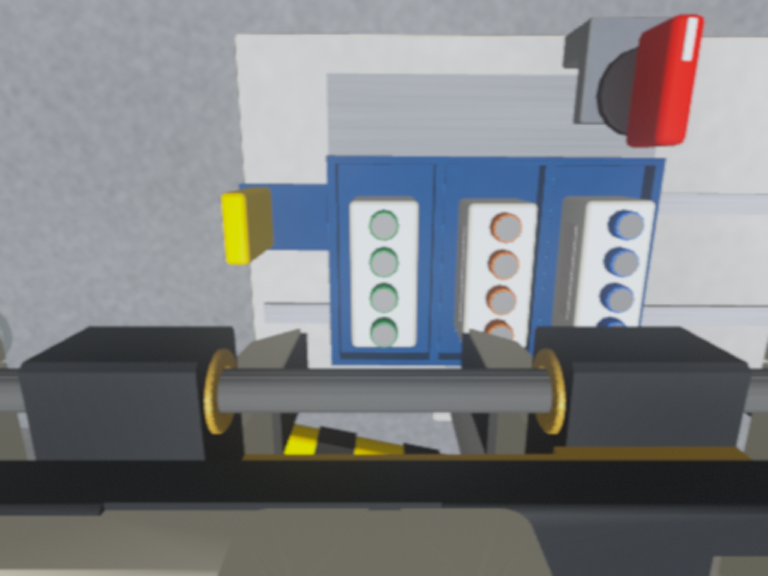

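```bash
python3 -m creep '[{"dx":-0.05,"dy":0.0,"dz":0.02,"rx":0,"ry":0,"rz":0,"gripper":0.6},{"dx":-0.082,"dy":0.03,"dz":0.033,"rx":0,"ry":0,"rz":0,"gripper":0.6},{"dx":-0.082,"dy":0.08,"dz":0.033,"rx":0,"ry":0,"rz":0,"gripper":0.6},{"dx":-0.082,"dy":0.128,"dz":0.033,"rx":0,"ry":0,"rz":0,"gripper":0.6},{"dx":-0.082,"dy":0.128,"dz":0.033,"rx":0,"ry":0,"rz":0,"gripper":0},{"dx":-0.082,"dy":0.128,"dz":0.033,"rx":0,"ry":0,"rz":0,"gripper":0},{"dx":-0.082,"dy":0.128,"dz":0.033,"rx":0,"ry":0,"rz":0,"gripper":0},{"dx":-0.082,"dy":0.128,"dz":0.033,"rx":0,"ry":0,"rz":0,"gripper":0},{"dx":-0.082,"dy":0.128,"dz":0.033,"rx":0,"ry":0,"rz":0,"gripper":0},{"dx":-0.082,"dy":0.128,"dz":0.033,"rx":0,"ry":0,"rz":0,"gripper":0}]' 25
python3 -c "
from h import *
st()"
```

```text
time: 36.98
tool_pos: [0.5155, 0.0089, 0.0708]
tool_rot: [-1.573, -0.001, 1.571]
contact_force: [-0.8, 4.5, 7.0]
opening: 0.0136
t 36.98 pos [0.5155 0.0089 0.0708] rot [-1.573e+00 -1.000e-03  1.571e+00] F [-0.8  4.5  7. ] open 0.0136 q [-0.13  0.53  1.77  0.    0.84 -1.7 ]
```

```bash
python3 -m creep '[{"dx":0.005,"dy":0,"dz":0,"rx":0,"ry":0,"rz":0,"gripper":0},{"dx":0.015,"dy":0,"dz":0,"rx":0,"ry":0,"rz":0,"gripper":0},{"dx":0.03,"dy":0,"dz":0,"rx":0,"ry":0,"rz":0,"gripper":0},{"dx":0.045,"dy":0,"dz":0,"rx":0,"ry":0,"rz":0,"gripper":0},{"dx":0.06,"dy":0,"dz":0,"rx":0,"ry":0,"rz":0,"gripper":0},{"dx":0.075,"dy":0,"dz":0,"rx":0,"ry":0,"rz":0,"gripper":0},{"dx":0.09,"dy":0,"dz":0,"rx":0,"ry":0,"rz":0,"gripper":0},{"dx":0.105,"dy":0,"dz":0,"rx":0,"ry":0,"rz":0,"gripper":0},{"dx":0.12,"dy":0,"dz":0,"rx":0,"ry":0,"rz":0,"gripper":0},{"dx":0.132,"dy":0,"dz":0,"rx":0,"ry":0,"rz":0,"gripper":0},{"dx":0.14,"dy":0,"dz":0,"rx":0,"ry":0,"rz":0,"gripper":0},{"dx":0.146,"dy":0,"dz":0,"rx":0,"ry":0,"rz":0,"gripper":0},{"dx":0.15,"dy":0,"dz":0,"rx":0,"ry":0,"rz":0,"gripper":0},{"dx":0.15,"dy":0,"dz":0,"rx":0,"ry":0,"rz":0,"gripper":0}]'; python3 -m creep '[{"dx":0.002,"dy":0,"dz":0,"rx":0,"ry":0,"rz":0,"gripper":0},{"dx":0.004,"dy":0,"dz":0,"rx":0,"ry":0,"rz":0,"gripper":0},{"dx":0.004,"dy":0,"dz":0,"rx":0,"ry":0,"rz":0,"gripper":0}]'
```

```text
time: 38.72
tool_pos: [0.5164, 0.1589, 0.0708]
tool_rot: [-1.575, -0.001, 1.571]
contact_force: [3.0, 1.7, 5.3]
opening: 0.0137
time: 39.1
tool_pos: [0.5164, 0.1624, 0.0708]
tool_rot: [-1.575, -0.0, 1.571]
contact_force: [2.7, -0.8, 5.4]
opening: 0.014
```

```bash
python3 -m creep '[{"dx":0.002,"dy":0,"dz":0,"rx":0,"ry":0,"rz":0,"gripper":0},{"dx":0.003,"dy":0,"dz":0,"rx":0,"ry":0,"rz":0,"gripper":0},{"dx":0.003,"dy":0,"dz":0,"rx":0,"ry":0,"rz":0,"gripper":0}]';  python3 -m creep '[{"dx":0.002,"dy":0,"dz":0,"rx":0,"ry":0,"rz":0,"gripper":0},{"dx":0.003,"dy":0,"dz":0,"rx":0,"ry":0,"rz":0,"gripper":0},{"dx":0.003,"dy":0,"dz":0,"rx":0,"ry":0,"rz":0,"gripper":0}]'
```

```text
time: 39.48
tool_pos: [0.5164, 0.1653, 0.0708]
tool_rot: [-1.575, -0.0, 1.571]
contact_force: [3.0, -0.4, 6.3]
opening: 0.0138
time: 39.85
tool_pos: [0.5164, 0.1683, 0.0708]
tool_rot: [-1.575, -0.0, 1.571]
contact_force: [2.8, -0.6, 4.9]
opening: 0.014
```

```bash
python3 -m creep '[{"dx":0.002,"dy":0,"dz":0,"rx":0,"ry":0,"rz":0,"gripper":0},{"dx":0.002,"dy":0,"dz":0,"rx":0,"ry":0,"rz":0,"gripper":0}]';  python3 -m creep '[{"dx":0.002,"dy":0,"dz":0,"rx":0,"ry":0,"rz":0,"gripper":0},{"dx":0.002,"dy":0,"dz":0,"rx":0,"ry":0,"rz":0,"gripper":0}]'
```

```text
time: 40.1
tool_pos: [0.5164, 0.169, 0.0708]
tool_rot: [-1.574, 0.002, 1.571]
contact_force: [3.0, -8.3, 6.3]
opening: 0.0139
time: 40.35
tool_pos: [0.5164, 0.1691, 0.0708]
tool_rot: [-1.574, 0.004, 1.571]
contact_force: [2.4, -17.8, 8.7]
opening: 0.0134
```

```bash
python3 -m creep '[{"dx":-0.002,"dy":0,"dz":0,"rx":0,"ry":0,"rz":0,"gripper":0},{"dx":-0.002,"dy":0,"dz":0,"rx":0,"ry":0,"rz":0,"gripper":0.6},{"dx":-0.002,"dy":0,"dz":0,"rx":0,"ry":0,"rz":0,"gripper":0.6},{"dx":-0.002,"dy":0,"dz":0,"rx":0,"ry":0,"rz":0,"gripper":0.6},{"dx":-0.002,"dy":0,"dz":0,"rx":0,"ry":0,"rz":0,"gripper":0.6},{"dx":-0.002,"dy":-0.05,"dz":0,"rx":0,"ry":0,"rz":0,"gripper":0.6},{"dx":-0.002,"dy":-0.11,"dz":0,"rx":0,"ry":0,"rz":0,"gripper":0.6},{"dx":0.03,"dy":-0.13,"dz":0.03,"rx":0,"ry":0,"rz":0,"gripper":0.6},{"dx":0.06,"dy":-0.13,"dz":0.07,"rx":0,"ry":0,"rz":0,"gripper":0.6},{"dx":0.06,"dy":-0.13,"dz":0.07,"rx":0,"ry":0,"rz":0,"gripper":0.6}]'
python3 - <<'E'
from meas import *
im,d=cam('wrist'); save(im,'w13.png',s=1.5)
P=col('wrist',(0,0,512,384),(0,120,60),(10,255,255),(.088,.104)); desc('redtop',P)
delta(.4425,.2345,.083,1.571)
im,W=cloud('wrist'); z=W[...,2]
m=(z>.062)&(z<.076); m[230:]=0
k,lab,sts,c=cv2.connectedComponentsWithStats(m.astype(np.uint8))
for i in range(1,k):
    if sts[i,4]>300: desc(f'px {np.round(c[i])}',W[lab==i])
im,d=cam('scene'); save(im,'s13.png',(245,80,415,230),4.5)
E
```

```text
time: 41.6
tool_pos: [0.4424, 0.2339, 0.2001]
tool_rot: [-1.57, -0.0, 1.575]
contact_force: [-0.1, -0.9, 0.2]
opening: 0.0552
redtop 1049 med [0.4431 0.2336 0.0955] z [0.092 0.096 0.097] (array([441.9, 234.3]), array([14.7, 57.6]), 89.8)
t 41.65 pos [0.4439 0.2331 0.2   ] rot [-1.571 -0.     1.574] F [ 0.7 -1.2  0.4] open 0.0553 q [ 0.33  0.34  1.66 -0.    1.15 -1.24]
to (0.4425, 0.2345, 0.083, 1.571) d [0.0014 0.117  0.0015] rv [0.    0.003 0.   ] rows 2
```

View pics/w13.png

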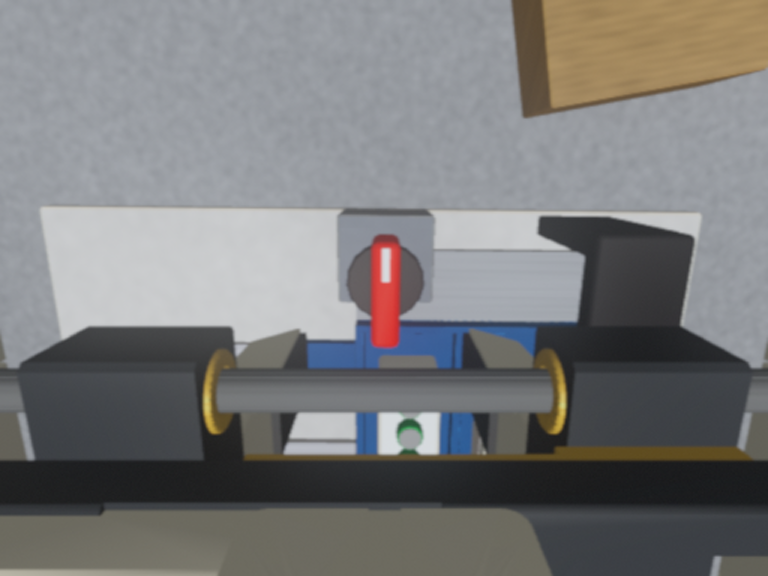

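View pics/s13.png

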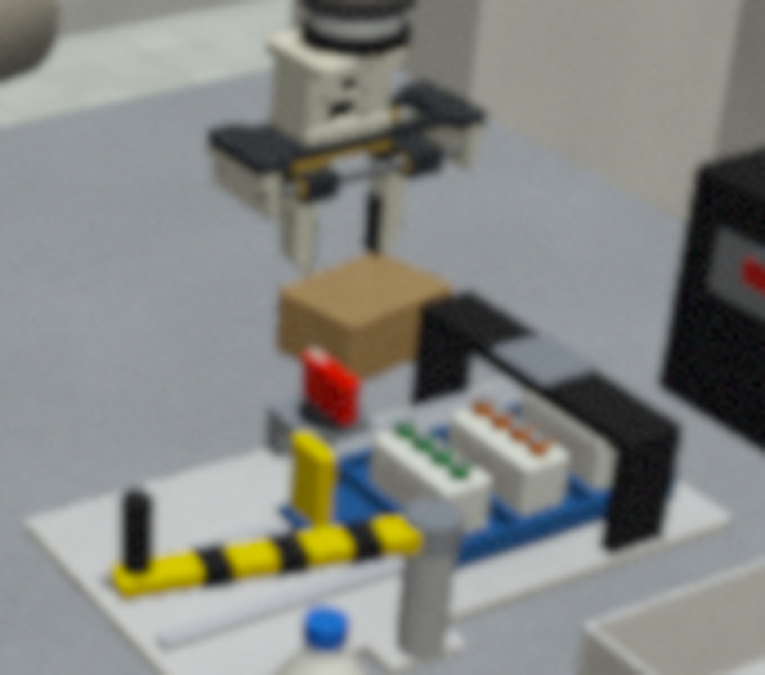

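```bash
python3 -m creep '[{"dx":0.001,"dy":0.05,"dz":0.001,"rx":0,"ry":0.003,"rz":0,"gripper":0.5},{"dx":0.001,"dy":0.1,"dz":0.001,"rx":0,"ry":0.003,"rz":0,"gripper":0.5},{"dx":0.001,"dy":0.117,"dz":0.001,"rx":0,"ry":0.003,"rz":0,"gripper":0.5},{"dx":0.001,"dy":0.117,"dz":0.001,"rx":0,"ry":0.003,"rz":0,"gripper":0},{"dx":0.001,"dy":0.117,"dz":0.001,"rx":0,"ry":0.003,"rz":0,"gripper":0},{"dx":0.001,"dy":0.117,"dz":0.001,"rx":0,"ry":0.003,"rz":0,"gripper":0},{"dx":0.001,"dy":0.117,"dz":0.001,"rx":0,"ry":0.003,"rz":0,"gripper":0},{"dx":0.001,"dy":0.117,"dz":0.001,"rx":0,"ry":0.003,"rz":0,"gripper":0},{"dx":0.001,"dy":0.117,"dz":0.001,"rx":0,"ry":0.003,"rz":0,"gripper":0}]' 58
python3 -m creep '[{"dx":0,"dy":0,"dz":0,"rx":0,"ry":0.1,"rz":0,"gripper":0},{"dx":0,"dy":0,"dz":0,"rx":0,"ry":0.2,"rz":0,"gripper":0},{"dx":0,"dy":0,"dz":0,"rx":0,"ry":0.3,"rz":0,"gripper":0},{"dx":0,"dy":0,"dz":0,"rx":0,"ry":0.4,"rz":0,"gripper":0},{"dx":0,"dy":0,"dz":0,"rx":0,"ry":0.5,"rz":0,"gripper":0},{"dx":0,"dy":0,"dz":0,"rx":0,"ry":0.6,"rz":0,"gripper":0},{"dx":0,"dy":0,"dz":0,"rx":0,"ry":0.7,"rz":0,"gripper":0},{"dx":0,"dy":0,"dz":0,"rx":0,"ry":0.8,"rz":0,"gripper":0},{"dx":0,"dy":0,"dz":0,"rx":0,"ry":0.9,"rz":0,"gripper":0},{"dx":0,"dy":0,"dz":0,"rx":0,"ry":1.0,"rz":0,"gripper":0},{"dx":0,"dy":0,"dz":0,"rx":0,"ry":1.1,"rz":0,"gripper":0},{"dx":0,"dy":0,"dz":0,"rx":0,"ry":1.2,"rz":0,"gripper":0},{"dx":0,"dy":0,"dz":0,"rx":0,"ry":1.25,"rz":0,"gripper":0},{"dx":0,"dy":0,"dz":0,"rx":0,"ry":1.25,"rz":0,"gripper":0}]'; python3 -c "
from h import *
print(st()['torque'])"
```

```text
time: 42.82
tool_pos: [0.4446, 0.2343, 0.0837]
tool_rot: [-1.573, -0.002, 1.568]
contact_force: [0.5, 4.8, 0.8]
opening: 0.0158
time: 44.58
tool_pos: [0.4444, 0.2339, 0.0837]
tool_rot: [-1.57, -0.002, 0.319]
contact_force: [-0.2, 3.6, 5.2]
opening: 0.0153
t 44.58 pos [0.4444 0.2339 0.0837] rot [-1.57  -0.002  0.319] F [-0.2  3.6  5.2] open 0.0153 q [0.33 0.49 1.79 0.   0.85 0.01]
[0.4992289  0.29365196 0.03880583]
```

```bash
python3 -m creep '[{"dx":0,"dy":0,"dz":0,"rx":0,"ry":0.08,"rz":0,"gripper":0},{"dx":0,"dy":0,"dz":0,"rx":0,"ry":0.14,"rz":0,"gripper":0},{"dx":0,"dy":0,"dz":0,"rx":0,"ry":0.14,"rz":0,"gripper":0}]'; python3 -c "
from h import *
print(st()['torque'])"
python3 -m creep '[{"dx":0,"dy":0,"dz":0,"rx":0,"ry":0.04,"rz":0,"gripper":0},{"dx":0,"dy":0,"dz":0,"rx":0,"ry":0.05,"rz":0,"gripper":0},{"dx":0,"dy":0,"dz":0,"rx":0,"ry":0.05,"rz":0,"gripper":0}]'; python3 -c "
from h import *
print(st()['torque'])"
```

```text
time: 44.95
tool_pos: [0.4443, 0.2339, 0.0837]
tool_rot: [-1.57, -0.002, 0.179]
contact_force: [-0.8, 3.3, 5.4]
opening: 0.0153
t 44.95 pos [0.4443 0.2339 0.0837] rot [-1.57  -0.002  0.179] F [-0.8  3.3  5.4] open 0.0153 q [0.33 0.49 1.79 0.   0.85 0.15]
[0.47151183 0.34218139 0.040529  ]
time: 45.32
tool_pos: [0.4444, 0.2339, 0.0837]
tool_rot: [-1.57, -0.002, 0.132]
contact_force: [-0.6, 4.4, 6.1]
opening: 0.0156
t 45.33 pos [0.4444 0.2339 0.0837] rot [-1.57  -0.002  0.132] F [-0.6  4.4  6.1] open 0.0156 q [ 0.33  0.49  1.79 -0.    0.85  0.2 ]
[0.62774697 0.35615622 1.22425919]
```

```bash
python3 -m creep '[{"dx":0,"dy":0,"dz":0,"rx":0,"ry":-0.01,"rz":0,"gripper":0.4},{"dx":0,"dy":0,"dz":0,"rx":0,"ry":-0.03,"rz":0,"gripper":0.4},{"dx":0,"dy":0,"dz":0,"rx":0,"ry":-0.03,"rz":0,"gripper":0.4},{"dx":0,"dy":0,"dz":0,"rx":0,"ry":-0.03,"rz":0,"gripper":0.4},{"dx":0,"dy":-0.05,"dz":0,"rx":0,"ry":-0.03,"rz":0,"gripper":0.4},{"dx":0,"dy":-0.11,"dz":0,"rx":0,"ry":-0.03,"rz":0,"gripper":0.6},{"dx":0,"dy":-0.15,"dz":0,"rx":0,"ry":-0.03,"rz":0,"gripper":1},{"dx":0,"dy":-0.15,"dz":0,"rx":0,"ry":-0.03,"rz":0,"gripper":1}]' 12
python3 - <<'E'
from meas import *
im,d=cam('wrist'); save(im,'w14.png',s=1.5)
P=col('wrist',(0,0,512,384),(0,120,60),(10,255,255),(.088,.104)); desc('redtop',P)
delta(.6257,-.037,.24,2.40)
delta(.6257,-.037,.24,-.74)
E
```

```text
time: 46.32
tool_pos: [0.4453, 0.2338, 0.2359]
tool_rot: [-1.57, -0.007, 0.158]
contact_force: [-0.1, 0.5, -0.4]
opening: 0.0622
redtop 820 med [0.444  0.232  0.0956] z [0.093 0.096 0.097] (array([443.2, 234.8]), array([14.9, 58.5]), 9.1)
t 46.38 pos [0.4442 0.2334 0.2337] rot [-1.57  -0.003  0.158] F [-0.6  0.8 -0.3] open 0.0662 q [0.33 0.31 1.6  0.   1.23 0.17]
to (0.6257, -0.037, 0.24, 2.4) d [ 0.1367 -0.0061 -0.2955] rv [ 3.000e-03 -2.242e+00  2.000e-03] rows 12
t 46.38 pos [0.4442 0.2334 0.2337] rot [-1.57  -0.003  0.158] F [-0.6  0.8 -0.3] open 0.0662 q [0.33 0.31 1.6  0.   1.23 0.17]
to (0.6257, -0.037, 0.24, -0.74) d [ 0.1367 -0.0061 -0.2955] rv [-0.002  0.898  0.002] rows 6
```

View pics/w14.png

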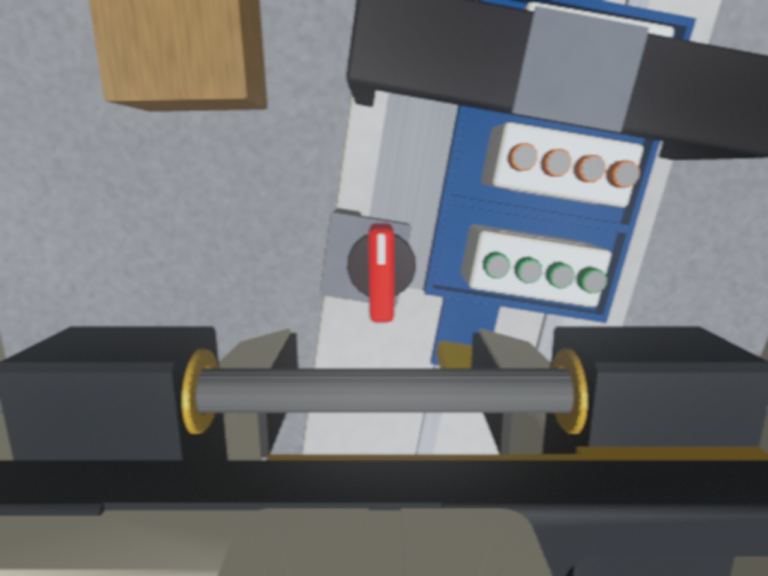

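```bash
python3 -m creep '[{"dx":0.02,"dy":0,"dz":-0.045,"rx":0,"ry":0.15,"rz":0,"gripper":1},{"dx":0.045,"dy":0,"dz":-0.098,"rx":0,"ry":0.3,"rz":0,"gripper":1},{"dx":0.07,"dy":0,"dz":-0.15,"rx":0,"ry":0.45,"rz":0,"gripper":1},{"dx":0.095,"dy":0,"dz":-0.205,"rx":0,"ry":0.6,"rz":0,"gripper":1},{"dx":0.12,"dy":0,"dz":-0.26,"rx":0,"ry":0.75,"rz":0,"gripper":1},{"dx":0.1367,"dy":0,"dz":-0.2955,"rx":0,"ry":0.898,"rz":0,"gripper":1},{"dx":0.1367,"dy":0,"dz":-0.2955,"rx":0,"ry":0.898,"rz":0,"gripper":1},{"dx":0.1367,"dy":0,"dz":-0.2955,"rx":0,"ry":0.898,"rz":0,"gripper":1}]'
python3 - <<'E'
from meas import *
st(); im,d=cam('wrist'); save(im,'w15.png',s=1.5)
im,W=cloud('wrist'); x,y,z=W[...,0],W[...,1],W[...,2]
m=(z>.155)&(z<.175)&(x>.55)&(x<.7)&(y>-.1)&(y<.05); m[260:]=0; desc('grip top',W[m])
P=col('wrist',(0,0,512,384),(20,120,60),(35,255,255),(.1,.12)); desc('bar',P)
delta(.6257,-.037,.148,-.74)
E
```

```text
time: 47.38
tool_pos: [0.6244, -0.0365, 0.2309]
tool_rot: [-1.572, 0.003, -0.739]
contact_force: [0.3, 0.3, -1.2]
opening: 0.092
t 47.38 pos [ 0.6244 -0.0365  0.2309] rot [-1.572  0.003 -0.739] F [ 0.3  0.3 -1.2] open 0.092 q [-0.18  0.54  1.24  0.    1.36  0.56]
grip top 795 med [ 0.625  -0.0361  0.1657] z [0.156 0.166 0.167] (array([624.2, -37.4]), array([20.6, 21.2]), 2.8)
bar 4154 med [0.6426 0.0408 0.1119] z [0.11  0.112 0.113] (array([641.6,  40.7]), array([188.2,  26. ]), 77.1)
t 47.42 pos [ 0.6245 -0.036   0.2315] rot [-1.572  0.002 -0.738] F [ 0.9  0.3 -0.3] open 0.0917 q [-0.18  0.54  1.24  0.    1.36  0.56]
to (0.6257, -0.037, 0.148, -0.74) d [0.0017 0.0835 0.0002] rv [ 0.001  0.002 -0.002] rows 2
```

View pics/w15.png

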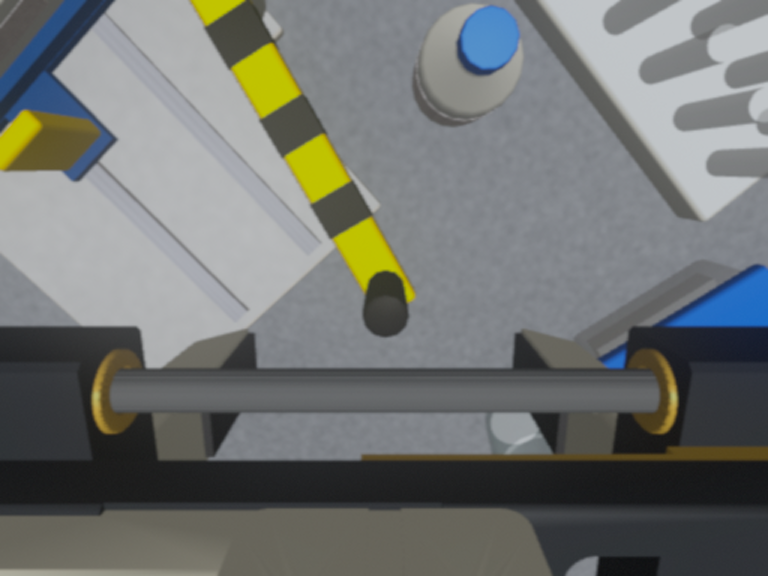

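```bash
python3 -m creep '[{"dx":0.001,"dy":0.04,"dz":0,"rx":0,"ry":0,"rz":0,"gripper":1},{"dx":0.001,"dy":0.083,"dz":0,"rx":0,"ry":0,"rz":0,"gripper":0.6},{"dx":0.001,"dy":0.083,"dz":0,"rx":0,"ry":0,"rz":0,"gripper":0},{"dx":0.001,"dy":0.083,"dz":0,"rx":0,"ry":0,"rz":0,"gripper":0},{"dx":0.001,"dy":0.083,"dz":0,"rx":0,"ry":0,"rz":0,"gripper":0},{"dx":0.001,"dy":0.083,"dz":0,"rx":0,"ry":0,"rz":0,"gripper":0},{"dx":0.001,"dy":0.083,"dz":0,"rx":0,"ry":0,"rz":0,"gripper":0},{"dx":0.001,"dy":0.083,"dz":0,"rx":0,"ry":0,"rz":0,"gripper":0},{"dx":0.001,"dy":0.083,"dz":0,"rx":0,"ry":0,"rz":0,"gripper":0}]' 10
python3 - <<'E'
from h import *
s=st(); M=R.from_euler('xyz',s['tool_rot'])
h=np.array([.6685,.158]);r=.2;a0=1.346
u0=h-r*np.array([np.cos(a0),np.sin(a0)])
for a in np.r_[np.arange(1.25,0,-.1),0,-.02]:
    u=h-r*np.array([np.cos(a),np.sin(a)]); d=M.inv().apply([*(u-u0),0]); print(round(a,2),np.round(u,3),np.round(d[[0,2]],3),'ry',round(-(a-a0),2))
E
```

```text
time: 48.55
tool_pos: [0.626, -0.0375, 0.1498]
tool_rot: [-1.571, 0.0, -0.74]
contact_force: [-0.4, 0.9, -0.2]
opening: 0.0214
t 48.55 pos [ 0.626  -0.0375  0.1498] rot [-1.571  0.    -0.74 ] F [-0.4  0.9 -0.2] open 0.0214 q [-0.18  0.61  1.35  0.    1.18  0.56]
1.25 [ 0.605 -0.032] [-0.017 -0.009] ry 0.1
1.15 [ 0.587 -0.025] [-0.036 -0.016] ry 0.2
1.05 [ 0.569 -0.015] [-0.055 -0.021] ry 0.3
0.95 [ 0.552 -0.005] [-0.075 -0.025] ry 0.4
0.85 [0.537 0.008] [-0.095 -0.026] ry 0.5
0.75 [0.522 0.022] [-0.115 -0.025] ry 0.6
0.65 [0.509 0.037] [-0.135 -0.023] ry 0.7
0.55 [0.498 0.053] [-0.154 -0.018] ry 0.8
0.45 [0.488 0.071] [-0.173 -0.012] ry 0.9
0.35 [0.481 0.089] [-0.191 -0.003] ry 1.0
0.25 [0.475 0.109] [-0.208  0.007] ry 1.1
0.15 [0.471 0.128] [-0.224  0.019] ry 1.2
0.05 [0.469 0.148] [-0.239  0.032] ry 1.3
0.0 [0.468 0.158] [-0.246  0.039] ry 1.35
-0.02 [0.469 0.162] [-0.249  0.042] ry 1.37
```

```bash
python3 -m creep '[{"dx":-0.017,"dy":0,"dz":-0.009,"rx":0,"ry":0.1,"rz":0,"gripper":0},{"dx":-0.036,"dy":0,"dz":-0.016,"rx":0,"ry":0.2,"rz":0,"gripper":0},{"dx":-0.055,"dy":0,"dz":-0.021,"rx":0,"ry":0.3,"rz":0,"gripper":0},{"dx":-0.075,"dy":0,"dz":-0.025,"rx":0,"ry":0.4,"rz":0,"gripper":0},{"dx":-0.095,"dy":0,"dz":-0.026,"rx":0,"ry":0.5,"rz":0,"gripper":0},{"dx":-0.115,"dy":0,"dz":-0.025,"rx":0,"ry":0.6,"rz":0,"gripper":0},{"dx":-0.135,"dy":0,"dz":-0.023,"rx":0,"ry":0.7,"rz":0,"gripper":0},{"dx":-0.154,"dy":0,"dz":-0.018,"rx":0,"ry":0.8,"rz":0,"gripper":0},{"dx":-0.173,"dy":0,"dz":-0.012,"rx":0,"ry":0.9,"rz":0,"gripper":0},{"dx":-0.191,"dy":0,"dz":-0.003,"rx":0,"ry":1.0,"rz":0,"gripper":0},{"dx":-0.208,"dy":0,"dz":0.007,"rx":0,"ry":1.1,"rz":0,"gripper":0},{"dx":-0.224,"dy":0,"dz":0.019,"rx":0,"ry":1.2,"rz":0,"gripper":0},{"dx":-0.239,"dy":0,"dz":0.032,"rx":0,"ry":1.3,"rz":0,"gripper":0},{"dx":-0.239,"dy":0,"dz":0.032,"rx":0,"ry":1.3,"rz":0,"gripper":0}]'
python3 -c "
from h import *
delta(.4685,.158,.15); delta(.4685,.164,.15)"
```

```text
time: 50.3
tool_pos: [0.469, 0.1481, 0.1497]
tool_rot: [-1.575, -0.002, -2.04]
contact_force: [-7.5, 0.2, 5.9]
opening: 0.0215
t 50.3 pos [0.469  0.1481 0.1497] rot [-1.575e+00 -2.000e-03 -2.040e+00] F [-7.5  0.2  5.9] open 0.0215 q [0.15 0.39 1.75 0.   1.01 2.19]
to (0.4685, 0.158, 0.15, np.float64(-2.04)) d [-0.0086 -0.0003 -0.0049] rv [ 0.004 -0.     0.002] rows 1
t 50.3 pos [0.469  0.1481 0.1497] rot [-1.575e+00 -2.000e-03 -2.040e+00] F [-7.5  0.2  5.9] open 0.0215 q [0.15 0.39 1.75 0.   1.01 2.19]
to (0.4685, 0.164, 0.15, np.float64(-2.04)) d [-0.014  -0.0003 -0.0076] rv [ 0.004 -0.     0.002] rows 1
```

```bash
python3 -m creep '[{"dx":-0.0045,"dy":0,"dz":-0.0025,"rx":0,"ry":0.02,"rz":0,"gripper":0},{"dx":-0.0085,"dy":0,"dz":-0.005,"rx":0,"ry":0.05,"rz":0,"gripper":0},{"dx":-0.0085,"dy":0,"dz":-0.005,"rx":0,"ry":0.05,"rz":0,"gripper":0}]'
python3 -m creep '[{"dx":-0.003,"dy":0,"dz":-0.0015,"rx":0,"ry":0,"rz":0,"gripper":0},{"dx":-0.003,"dy":0,"dz":-0.0015,"rx":0,"ry":0,"rz":0,"gripper":0}]'
python3 -m creep '[{"dx":-0.003,"dy":0,"dz":-0.0015,"rx":0,"ry":0,"rz":0,"gripper":0},{"dx":-0.003,"dy":0,"dz":-0.0015,"rx":0,"ry":0,"rz":0,"gripper":0}]'
```

```text
time: 50.68
tool_pos: [0.4687, 0.1572, 0.1497]
tool_rot: [-1.574, -0.002, -2.09]
contact_force: [-6.1, 0.5, 4.3]
opening: 0.0213
time: 50.92
tool_pos: [0.4687, 0.1594, 0.1496]
tool_rot: [-1.574, -0.004, -2.089]
contact_force: [-7.5, -4.3, 6.2]
opening: 0.0222
time: 51.18
tool_pos: [0.4689, 0.16, 0.1495]
tool_rot: [-1.572, -0.009, -2.089]
contact_force: [-9.0, -17.6, 8.3]
opening: 0.0229
```

```bash
python3 -m creep '[{"dx":0,"dy":0,"dz":0,"rx":0,"ry":0,"rz":0,"gripper":1},{"dx":0,"dy":0,"dz":0,"rx":0,"ry":0,"rz":0,"gripper":1},{"dx":0,"dy":0,"dz":0,"rx":0,"ry":0,"rz":0,"gripper":1},{"dx":0,"dy":0,"dz":0,"rx":0,"ry":0,"rz":0,"gripper":1},{"dx":0,"dy":0,"dz":0,"rx":0,"ry":0,"rz":0,"gripper":1},{"dx":0,"dy":-0.05,"dz":0,"rx":0,"ry":0,"rz":0,"gripper":1},{"dx":0,"dy":-0.1,"dz":0,"rx":0,"ry":0,"rz":0,"gripper":1},{"dx":0,"dy":-0.13,"dz":0,"rx":0,"ry":0,"rz":0,"gripper":1}]'
python3 - <<'E'
from meas import *
st(); im,d=cam('wrist'); save(im,'w16.png',s=1.5)
im,W=cloud('wrist'); x,y,z=W[...,0],W[...,1],W[...,2]
P=col('wrist',(0,0,512,384),(20,120,60),(35,255,255),(.1,.12)); desc('bar',P)
im,d=cam('side'); save(im,'d16.png',s=1.5)
E
```

```text
time: 52.18
tool_pos: [0.4715, 0.1638, 0.2823]
tool_rot: [-1.568, 0.002, -2.09]
contact_force: [0.6, 0.8, -0.1]
opening: 0.0912
t 52.17 pos [0.4715 0.1638 0.2823] rot [-1.568e+00  2.000e-03 -2.090e+00] F [ 0.6  0.8 -0.1] open 0.0912 q [0.18 0.26 1.53 0.   1.35 2.27]
bar 3322 med [0.5571 0.1575 0.1119] z [0.11  0.112 0.114] (array([555.1, 157.7]), array([201.1,  27.1]), 0.2)
```

View pics/w16.png

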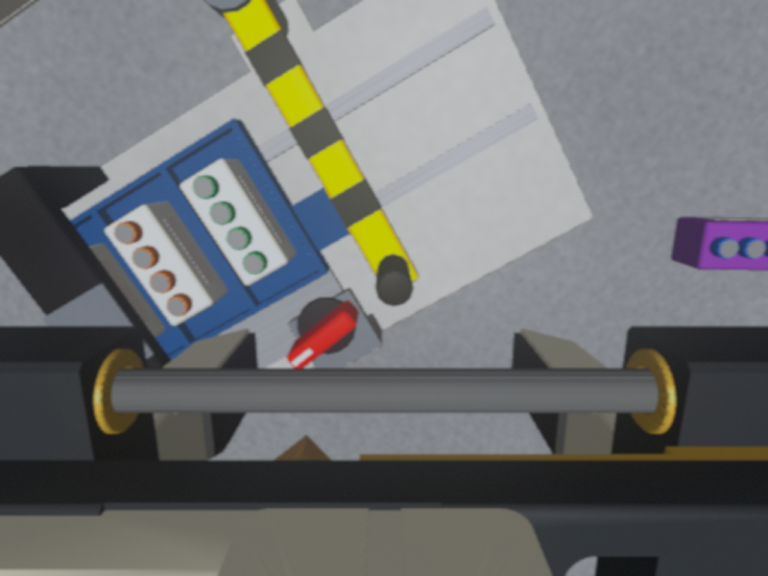

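View pics/d16.png

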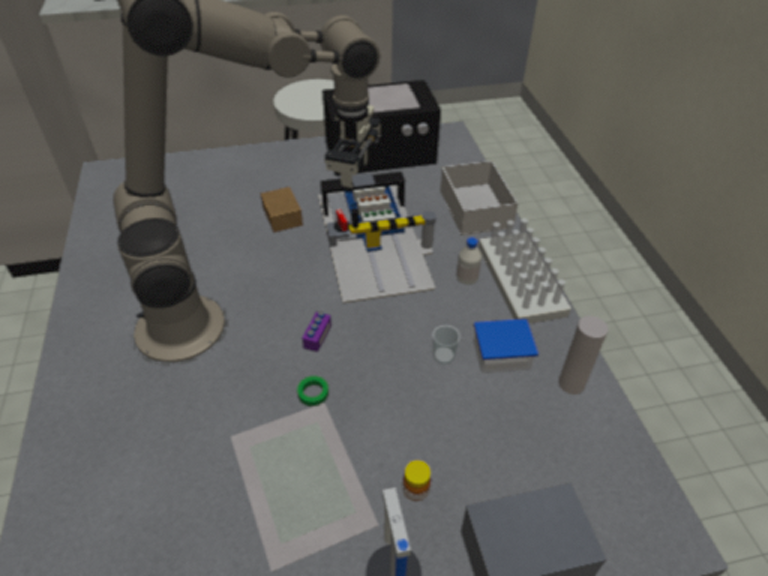

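Run:
```python
from meas import *
im,W=cloud('wrist'); x,y,z=W[...,0],W[...,1],W[...,2]
P=col('wrist',(0,0,280,225),(100,110,30),(125,255,255),(.037,.046)); P=P[(P[:,0]>.49)&(P[:,0]<.6)]
h,e=np.histogram(P[:,1],np.arange(.2,.4,.003)); print([(round(a,3),int(n)) for a,n in zip(e,h) if n>15])
m=(z>.062)&(z<.074)&(y>.2)&(y<.4)&(im.min(-1)>100); m[225:]=0
k,lab,sts,c=cv2.connectedComponentsWithStats(m.astype(np.uint8))
for i in range(1,k):
    if sts[i,4]>200: desc(f'px {np.round(c[i])}',W[lab==i])
P=col('wrist',(150,200,260,260),(0,120,60),(10,255,255),(.088,.104)); desc('red',P)
P=col('side',(195,105,315,225),(20,120,60),(35,255,255),(.03,.085)); desc('tab front',P)
im,d=cam('scene'); save(im,'s16.png',(245,80,415,230),4.5)
```

```text
[(np.float64(0.212), 176), (np.float64(0.215), 234), (np.float64(0.218), 44), (np.float64(0.281), 214), (np.float64(0.284), 174), (np.float64(0.347), 19), (np.float64(0.35), 17)]
px [158. 147.] 2050 med [0.5493 0.2413 0.0685] z [0.064 0.069 0.072] (array([548.3, 248.5]), array([40.3, 90.1]), 89.4)
px [109. 175.] 1908 med [0.5508 0.3091 0.0686] z [0.064 0.069 0.072] (array([549.7, 317.2]), array([40.3, 90.1]), 89.9)
red 617 med [0.4456 0.2269 0.0956] z [0.091 0.096 0.097] (array([443.5, 232.3]), array([15.9, 57.9]), 9.6)
tab front 83 med [0.5185 0.1628 0.0605] z [0.033 0.061 0.084] (array([493.2, 179.6]), array([27.4, 96.9]), 54.1)
```

View pics/s16.png

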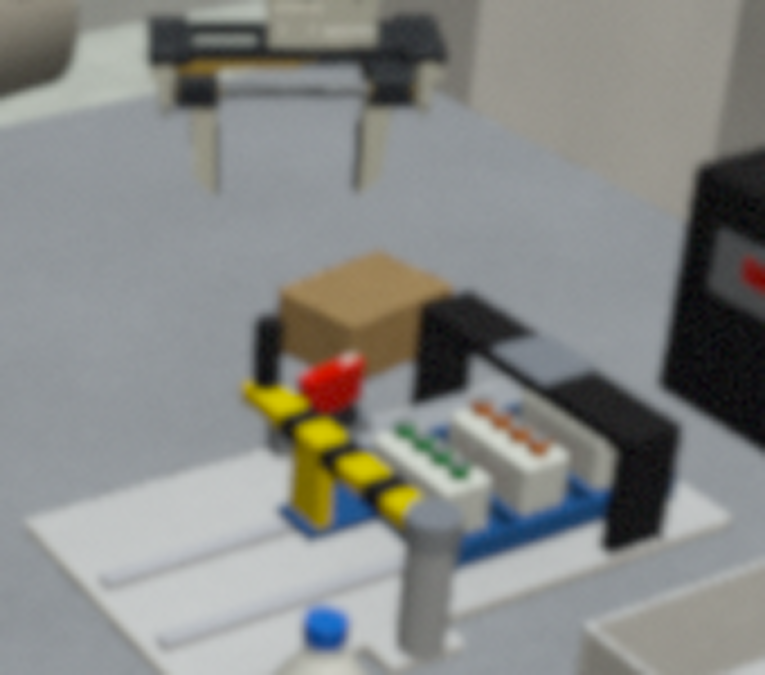

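```bash
python3 -c "
from cell import robot
print(robot.hand_in())"
```

```text
the job is handed in; nothing more can be done
None
```

The analyser is loaded and the job is handed in at about 52 s of the 210 s allowed. I swung the guard clear, loosened the clamp and drew the tray to its loading stop. Then I set all three racks in it: green, orange and blue, one to a lane. I slid the tray home, tightened the clamp and swung the guard back across the bay.

**Last checks**
- **Guard:** it reads 0.2° from straight across, and I felt its stop at about 17 N.
- **Clamp:** the knob turned about 1.40 rad and its torque jumped at the stop.
- **Tray:** it stopped at home after 160 mm of travel, with a force of about 18 N. It had started about 8 mm out, so it is now further in than I found it. The lane walls read 1–2 mm short of the expected home position, which is within calibration error; the tab reads about 0.5 mm short.
- **Racks:** the green and orange ones are flat and lengthwise, with their tops at 69 mm as expected. The blue one stands mostly under the bridge, so I confirmed it only from pictures: flat before the slide, and visible in the scene view afterwards.
- **Other things:** the bystanders and the purple look-alike appear unmoved in the final side view. I checked this by eye and did not measure it.

**Highest force:** about 40 N at the wrist, when the tray met its loading stop with the fingers gripping the tab. That is well under the 120 N wrist limit. It is level with the 40 N limit for the arm or gripper body, but only the fingers were in contact.

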